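# Tighten a faceplate's four screws crosswise on a bowl blank

### The arm

A 6-joint arm with a two-finger parallel gripper is mounted at the origin on the work surface. World frame = base frame: x ahead of the robot, y to its left, z up, the work surface at z = 0. Lengths are in mm, angles in rad, forces in N, time in s.
With the tool pointing down it reaches from about 400 to 925 mm from the base axis. Payload 12.5 kg.
Tool frame: the origin (TCP) lies at the very end of the fingers, on their centre line; the grasp point (between the pads) lies 19 mm behind it; z points along the fingers, y is the line along which they close (so a half turn about z gives the same grasp; the last joint's range is limited). The gripper opens to 95 mm and grips with 3 to 60 N. Pads are 20 mm wide; open, the fingers measure 119 mm over their backs; the gripper's body (75 mm by 180 mm) begins 59 mm behind the grasp point.
Start: joints at [1.007, 0.491, 1.559, -0, 1.092, -0.106], TCP at [276.222, 560.668, 214.661] pointing down, gripper open.
Joint ranges: [-3.1, 3.1], [-0.84, 2.19], [0.05, 2.79], [-1.13, 4.28], [0.06, 2.93], [-2.69, 2.69]. Speed limits (rad/s): [2.22, 2.22, 2.79, 3.14, 3.14, 3.14].

### API

Orientations are given as [roll, pitch, yaw] about the fixed x, y, z axes, in that order (R = Rz(yaw) Ry(pitch) Rx(roll)).
In Python, from cell import state, imaging, env, spot_in, mark_of gives the robot as it stands. The module is installed in compiled form; this text tells all that it offers.
- The arm moves only by the tool step_arm, never from a script. Its argument "increments" is a list of rows, each an object with "slide": the shift along the tool's x, y, z in m, a list of three; "roll": the turn about the tool's z in rad. A call has 1 to 5 rows; each row is the pose to reach, as a shift and turn from the pose commanded when the call began, along the tool's axes at that moment; what a row does not reach only later rows make up. A row lasts 1/8 s, in which the tool goes at most 62.5 mm and 10.7 degrees, less where a joint would pass 70% of its speed; a pose out of reach is approached as far as the arm can. A call with a gripper value outside its range is refused whole. "fingers" is the opening, from 0 (shut) to 1 (fully open), set as the call begins (left out, the last holds). The fingers move at their own pace and stop on an object; the grip force is fixed at half the most. Time passes only in rows, so rows that repeat a pose let the fingers close. It gives the time, the measured TCP pose, the force, the opening and the grip force at its end, in the units of the state.
- state(): the state, without advancing time (a new reading comes with each control period).
- imaging.read_camera(name): name is "scene" or "top" or "wrist"; returns a dict with "color" (400x640x3 uint8, red, green, blue), "z_map" (400x640 float32, mm along the optical axis (not along the pixel's ray), 0 where there is no reading), "intrinsics" (3x3 intrinsics, pixels), "camera_from_world" (4x4, takes a point from world to camera coordinates). Camera axes: x right, y up, looking along -z (the intrinsics and any distortion apply to the point x, -y, -z); pixel columns grow to the right and rows downward; lengths in mm; the calibration is good to about 2 mm. A picture is of the moment at which its call begins.
- env.job_done(): hands the job in; it is judged then, once.
Trained networks look in the newest picture that a camera, given by its name, has taken for a name from the list of things; names that differ only in an ending like _2 or _b are one class to them, and where a whole thing is asked for, a point or a joint stands for the part that bears it (a point fixed in the world has none). Each returns a list of dicts, best first, with "confidence" (0 to 1); they miss things now and then, are a little off and sometimes report something else, mostly with a low value. They report only what shows in the picture. A call takes as long as a camera call. They do not tell look-alikes from the thing itself.
- spot_in(camera, target): "bbox" ([left, top, right, bottom] in pixels, round what is visible of it).
- mark_of(camera, target): "uv" ([column, row] in pixels: a listed point, or the origin of a listed thing).
The state is a dict: "t": time; "joints": joint angles; "qvel": joint speeds; "tau": joint torques, N m; "eef_pos": TCP position; "tcp_rot": TCP orientation; "ft_force": force on the tool from outside, world axes, zero at the start; "moment": the same for the moment, N m; "opening": opening from 0.0 (shut) to 1.0 (fully open); "grip_force": force on a finger pad.
Only numpy, scipy, OpenCV 4.12 (cv2) and the standard library are available. Lean on these libraries where they do the work, as an engineer would, in place of code of your own. Each camera call takes 0.05 s, during which the arm holds its last target. There are 200 camera calls.

### The job

Take the T-handle wrench from the wooden block and tighten the four screws that hold the faceplate on the bowl blank, in cross order and in two rounds: about a tenth of a turn on each in the first round, then each one home in the second, stopping as soon as it pulls up hard so that it is neither left loose nor overtightened. Work with the wrench alone, do not lean on it, stand it back upright in its hole in the block when all four are tight, and leave everything else where it is.

Things in the scene. Friction and masses are not known exactly. Their poses are not given: they have to be found in the camera images.
- blank: Fixed work: 14-sided pale wood bowl blank, 244 mm across, on a round pad, a dark steel faceplate (170 mm across) on top, held by four screws. Origin: middle of the pad's underside, on the bench; z up. Wood up to 49 mm, plate up to 58 mm; the boss in the plate's middle is 58 mm across up to 72 mm, then 48 mm across up to 80 mm.
- screw_1_head (a point): Top centre of steel coach screw 1's head, turning with it; z up. Screws 1 to 4 run anticlockwise from above, 58 mm from the plate's centre, 90 degrees apart (1 across from 3). Head 18 mm tall over the plate: flange 30 mm across, 3 mm thick; 20 mm square, 12 mm tall; 3 mm cone, 19 to 14 mm across. The square's flats lie along this point's x and y.
- screw_2_head (a point): Top centre of steel coach screw 2's head, turning with it; z up. Screws 1 to 4 run anticlockwise from above, 58 mm from the plate's centre, 90 degrees apart (2 across from 4). Head 18 mm tall over the plate: flange 30 mm across, 3 mm thick; 20 mm square, 12 mm tall; 3 mm cone, 19 to 14 mm across. Square's flats along this point's x and y.
- screw_3_head (a point): Top centre of steel coach screw 3's head, turning with it; z up. Screws 1 to 4 run anticlockwise from above, 58 mm from the plate's centre, 90 degrees apart (3 across from 1). Head 18 mm tall over the plate: flange 30 mm across, 3 mm thick; 20 mm square, 12 mm tall; 3 mm cone, 19 to 14 mm across. Square's flats along this point's x and y.
- screw_4_head (a point): Top centre of steel coach screw 4's head, turning with it; z up. Screws 1 to 4 run anticlockwise from above, 58 mm from the plate's centre, 90 degrees apart (4 across from 2). Head 18 mm tall over the plate: flange 30 mm across, 3 mm thick; 20 mm square, 12 mm tall; 3 mm cone, 19 to 14 mm across. Square's flats along this point's x and y.
- screw_1 (a joint): Turn of screw 1, rad, growing clockwise from above (tightening). Starts between 0 and 0.2, only hand-snug. Drags at about 0.15 N m and stays where left, until it pulls up hard somewhere between 1.0 and 1.35: where differs from screw to screw, only the resistance tells. From there the resistance climbs by about 15 N m per rad; 0.4 N m is tight, 1 N m is too much.
- screw_2 (a joint): Turn of screw 2, rad, growing clockwise from above (tightening). Starts between 0 and 0.2, only hand-snug. Drags at about 0.15 N m and stays where left, until it pulls up hard somewhere between 1.0 and 1.35: where differs from screw to screw, only the resistance tells. From there the resistance climbs by about 15 N m per rad; 0.4 N m is tight, 1 N m is too much.
- screw_3 (a joint): Turn of screw 3, rad, growing clockwise from above (tightening). Starts between 0 and 0.2, only hand-snug. Drags at about 0.15 N m and stays where left, until it pulls up hard somewhere between 1.0 and 1.35: where differs from screw to screw, only the resistance tells. From there the resistance climbs by about 15 N m per rad; 0.4 N m is tight, 1 N m is too much.
- screw_4 (a joint): Turn of screw 4, rad, growing clockwise from above (tightening). Starts between 0 and 0.2, only hand-snug. Drags at about 0.15 N m and stays where left, until it pulls up hard somewhere between 1.0 and 1.35: where differs from screw to screw, only the resistance tells. From there the resistance climbs by about 15 N m per rad; 0.4 N m is tight, 1 N m is too much.
- wrench: Loose steel T-handle wrench, 130 mm tall, 0.4 kg, starts upright in the wooden block. Origin: middle of the socket's mouth, its lowest end; z up the shank. Socket 31 mm square outside, 33 mm tall; its cavity 22 mm square, 21 mm deep, flats along x and y, flared to 25 mm at the mouth. Shank 16 mm thick. Fully on a screw, the mouth rests on its flange, 61 mm above the bench.
- wrench_grip (a point): Middle of the wrench's hub block, 115 mm above the mouth, the wrench's axes: 40 (x) x 18 (y) x 30 (z) mm, flat faces looking along y for a grasp from above; a round T-bar, 12 mm thick, 115 mm long, runs through it along x. Hold it with some 60 to 80 N and push on it lightly, under 30 N.
- block_hole (a point): Middle of the mouth of the wrench's round hole in the wooden block: 48 mm wide, 35 mm deep, its rim 45 mm above the bench (floor of the hole 10 mm above it). The block is fixed, 170 x 85 x 45 mm, long side along this point's x.
- spur_centre: Steel drive centre, 29 mm thick, 68 mm tall, standing in the block's other hole, 90 mm from the wrench's towards the block's x. Leave it. Origin: its lowest point.
- spare_screw_a: Spare coach screw, 70 mm long, lying beside the blank. Leave it. Origin: under the flange; shank along its x.
- spare_screw_b: Another spare coach screw beside it, the same. Leave it.
- sanding_block: Cork sanding block 65 x 100 x 35 mm beyond the blank. Leave it. Origin: centre of its underside.
- wax_tin: Round tin, 76 mm across, 50 mm tall. Leave it. Origin: centre of its underside.
- black_bowl: Dark turned bowl, 140 mm across, 55 mm tall. Leave it. Origin: centre of its underside.
- gouge: Bowl gouge, 340 mm long, wooden handle, lying beyond the blank. Leave it. Origin: under it, 170 mm from the handle's end.
There are look-alikes about, which are no part of the job. What is shaped like the wrench but black or orange is not meant.

How it is judged (in metres and radians):
On the way, in this order (a step that is already met when the one before it is completed fails the run):
1. first round: every screw has been turned a little (to between 0.3 and 0.98 rad), none is home yet (value of joint screw_1 between 0.3 and 0.98 rad and value of joint screw_2 between 0.3 and 0.98 rad and value of joint screw_3 between 0.3 and 0.98 rad and value of joint screw_4 between 0.3 and 0.98 rad), for 0.1 s.
2. second round: every screw is home (within 0.06 rad of where it pulls up hard) (value of joint screw_1 above 1.09 rad and value of joint screw_2 above 1.24 rad and value of joint screw_3 above 1.16 rad and value of joint screw_4 above 0.99 rad), for 0.1 s.
At the end, for the whole second after the job is handed in: All four screws are home, each within 0.06 rad of the point where it pulls up hard, and the wrench stands released, upright (within 7 degrees) and at rest in its hole in the block, its mouth on the hole's floor (within 4 mm) and its axis within 8 mm of the hole's (all of step 2 and horizontal distance between wrench and block_hole below 0.008 m and height (world z) of wrench below 0.014 m and angle between wrench's own z axis and vertical below 0.12 rad and linear speed of wrench below 0.02 m/s); the robot touches nothing.
It fails at once if wrong order: a screw is driven home before all four have had their first turn, or, in either round, two neighbouring screws are done before either of the two opposite them ((value of joint screw_1 above 1.09 rad and value of joint any of screw_2, screw_3, screw_4 below 0.3 rad) or (value of joint screw_2 above 1.24 rad and value of joint any of screw_1, screw_3, screw_4 below 0.3 rad) or (value of joint screw_3 above 1.16 rad and value of joint any of screw_1, screw_2, screw_4 below 0.3 rad) or (value of joint screw_4 above 0.99 rad and value of joint any of screw_1, screw_2, screw_3 below 0.3 rad) or (value of joint each of screw_1, screw_2 above 0.35 rad and value of joint each of screw_3, screw_4 below 0.3 rad) or (value of joint each of screw_2, screw_3 above 0.35 rad and value of joint each of screw_4, screw_1 below 0.3 rad) or (value of joint each of screw_3, screw_4 above 0.35 rad and value of joint each of screw_1, screw_2 below 0.3 rad) or (value of joint each of screw_4, screw_1 above 0.35 rad and value of joint each of screw_2, screw_3 below 0.3 rad) or (value of joint screw_1 above 1.09 rad and value of joint screw_2 above 1.24 rad and value of joint screw_3 below 1.07 rad and value of joint screw_4 below 0.9 rad) or (value of joint screw_2 above 1.24 rad and value of joint screw_3 above 1.16 rad and value of joint screw_4 below 0.9 rad and value of joint screw_1 below 1 rad) or (value of joint screw_3 above 1.16 rad and value of joint screw_4 above 0.99 rad and value of joint screw_1 below 1 rad and value of joint screw_2 below 1.15 rad) or (value of joint screw_4 above 0.99 rad and value of joint screw_1 above 1.09 rad and value of joint screw_2 below 1.15 rad and value of joint screw_3 below 1.07 rad)).
It fails at once if a screw is overtightened: forced more than 0.065 rad beyond where it pulls up hard (value of joint screw_1 above 1.215 rad or value of joint screw_2 above 1.365 rad or value of joint screw_3 above 1.285 rad or value of joint screw_4 above 1.115 rad).
It fails at once if the wrench bears on the screws or the plate with more than 200 N in all (leaned on, jammed or twisted too hard) (contact force between wrench and blank above 200 N).
It fails at once if the gripper's fingers touch the screws or the work (contact force between the fingers and blank above 2 N).
It fails at once if a bystander is moved by more than 30 mm (distance of any of spur_centre, spare_screw_a, spare_screw_b, sanding_block, wax_tin, black_bowl, gouge from where it was at the start of the episode above 0.03 m).
It also fails if it takes over 72 s, if anything falls off the work surface, if the arm or the gripper's body presses on something with over 40 N, if the wrist force passes 120 N, or if a joint passes its speed limit or range.

## Working session

There is one attempt and no reset: what is moved stays moved. The work goes in short steps, Python scripts to look and compute and a tool call to move; the robot and the scene stay as the last step left them, time stands still between calls to the robot, and variables do not carry over. Pictures are saved under pics/ and viewed, at most 10 in all, crops included, and the job is handed in when it is done.

Besides the shell and the picture viewer there is one more tool, called after "Emit:" by a JSON object that holds its "api" and its "payload", one argument or row to a line. step_arm: Moves the arm, as the interface text tells. Its arguments: {"type":"object","properties":{"increments":{"type":"array"},"fingers":{"type":"number"}},"required":["increments"]}

```bash
mkdir -p pics; cat > h.py <<'E'
import numpy as np, cv2, json
from cell import state, imaging, env, spot_in, mark_of
def cam(n):
    c=imaging.read_camera(n); return c
def ray(c,uv):
    K=np.array(c["intrinsics"]);T=np.array(c["camera_from_world"])
    d=np.linalg.solve(K,[uv[0],uv[1],1.0]); d=np.array([d[0],-d[1],-d[2]])
    R=T[:3,:3];o=-R.T@T[:3,3]; return o,R.T@d
def atz(c,uv,z):
    o,d=ray(c,uv); return o+d*(z-o[2])/d[2]
def proj(c,p):
    q=np.array(c["camera_from_world"])@np.r_[p,1]; u=np.array(c["intrinsics"])@np.array([q[0],-q[1],-q[2]]); return u[:2]/u[2]
def cloud(c):
    K=np.array(c["intrinsics"]);T=np.array(c["camera_from_world"]);z=c["z_map"].astype(float)
    v,u=np.mgrid[:z.shape[0],:z.shape[1]]
    P=np.stack([(u-K[0,2])/K[0,0]*z,-(v-K[1,2])/K[1,1]*z,-z],-1)
    W=(P-T[:3,3])@T[:3,:3]; W[z==0]=np.nan; return W
def save(c,n,box=None,k=1):
    im=c["color"][...,::-1]
    if box: im=im[box[1]:box[3],box[0]:box[2]]
    cv2.imwrite("pics/"+n,cv2.resize(im,None,fx=k,fy=k,interpolation=cv2.INTER_CUBIC))
E
python3 - <<'E'
from h import *
s=state(); print(s)
for n in ["top","scene"]:
    c=cam(n); save(c,n+"0.png"); print(n,c["intrinsics"],np.round(c["camera_from_world"],3).tolist())
    for t,z in [("wrench_grip",125),("wrench",10),("block_hole",45),("screw_1_head",76),("blank",0),("spur_centre",10)]:
        for m in mark_of(n,t)[:6]: print(t,np.round(m["uv"],1),round(m["confidence"],2),np.round(atz(c,m["uv"],z),1))
E
```

```text
{'t': 0.0, 'joints': array([ 1.00738454e+00,  4.91522069e-01,  1.55944780e+00, -2.68654688e-05,
        1.09174142e+00, -1.05658669e-01]), 'qvel': array([-0.000185  ,  0.0012971 ,  0.0006406 ,  0.00027293, -0.00133803,
        0.00119628]), 'tau': array([ 7.56976715e-04, -6.12636995e+01, -2.58191568e+01,  6.92080893e-02,
        4.81750583e-02, -1.70724948e-04]), 'eef_pos': array([276.08953859, 560.42835832, 214.08562339]), 'tcp_rot': array([-3.14047775e+00, -9.42785593e-05,  2.68385188e+00]), 'ft_force': array([ 0.81914795, -0.21471663,  0.04207014]), 'moment': array([ 0.08306968,  0.05081007, -0.0319666 ]), 'grip_force': 0.0, 'opening': 0.9976698492691823}
top [[520.40728672   0.         322.99443739]
 [  0.         520.40728672 207.06017251]
 [  0.           0.           1.        ]] [[-0.049, -0.999, -0.004, -31.218], [0.974, -0.049, 0.223, -554.862], [-0.223, 0.007, 0.975, -1199.399], [0.0, 0.0, 0.0, 1.0]]
wrench_grip [476.7 305.8] 0.87 [ 298.5 -385.5  125. ]
wrench_grip [335.9 290.5] 0.87 [347.1 -77.5 125. ]
wrench_grip [399.8 316.6] 0.75 [ 283.6 -214.5  125. ]
wrench_grip [488
[... 806 characters left out ...]
[294.  108.4] 0.77 [ 295.5 -379.8  125. ]
wrench_grip [243.2 126. ] 0.66 [ 460.8 -432.8  125. ]
wrench_grip [335.2 132.2] 0.65 [ 306.3 -202.3  125. ]
wrench_grip [361.3 161.9] 0.57 [362.1 -63.9 125. ]
wrench [334.3 161.7] 0.91 [ 306.4 -203.8   10. ]
wrench [290.5 171.1] 0.67 [ 427.1 -278.5   10. ]
wrench [358.9 188.2] 0.67 [350.3 -73.1  10. ]
wrench [294.2 140.1] 0.61 [ 309.  -375.5   10. ]
wrench [247.6 154.5] 0.55 [ 459.6 -438.8   10. ]
block_hole [288.9 163.2] 0.57 [ 431.1 -278.1   45. ]
screw_1_head [285.7 144.3] 0.6 [ 399.1 -319.8   76. ]
screw_1_head [365.  285.8] 0.44 [639.7 161.   76. ]
blank [365.4 281. ] 0.94 [587.1 129.1   0. ]
spur_centre [274.5 191.5] 0.68 [ 521.3 -252.7   10. ]
```

View pics/top0.png

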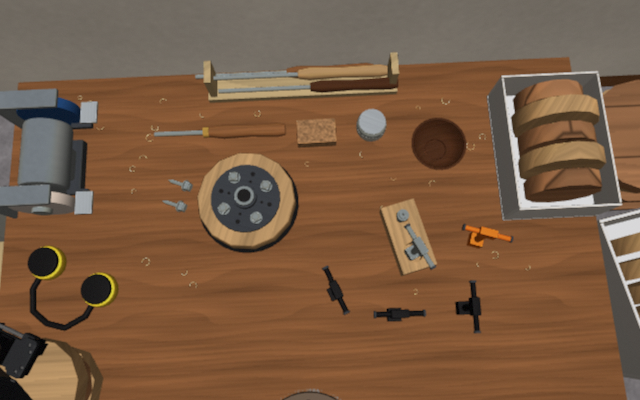

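View pics/scene0.png

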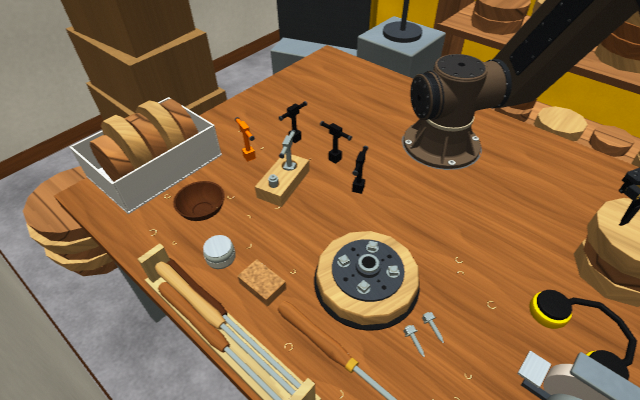

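```bash
python3 - <<'E'
from h import *
c=cam("top"); W=cloud(c)
# blank boss top: z 72-85 near 583,130
def rg(x,y,r,z0,z1):
    m=(np.hypot(W[...,0]-x,W[...,1]-y)<r)&(W[...,2]>z0)&(W[...,2]<z1); return W[m]
print("boss",rg(583,130,45,74,86).mean(0),len(rg(583,130,45,74,86)))
p=rg(583,130,140,42,52);print("wood",p[:,:2].min(0),p[:,:2].max(0))
for x,y in [(298,-385),(347,-77),(284,-214),(458,-432),(437,-274)]:
    p=rg(x,y,75,105,140); print((x,y),len(p),p.mean(0) if len(p) else 0, p[:,:2].min(0),p[:,:2].max(0))
    if len(p)>5:
        q=p[:,:2]-p[:,:2].mean(0);w,v=np.linalg.eigh(q.T@q); print(" dir",np.degrees(np.arctan2(v[1,1],v[0,1])),np.sqrt(w/len(p)))
    uv=proj(c,np.r_[x,y,130]).astype(int); print(" col",c["color"][uv[1]-3:uv[1]+4,uv[0]-3:uv[0]+4].reshape(-1,3).mean(0))
# heads
p=rg(583,130,85,70,79); r=np.hypot(p[:,0]-583,p[:,1]-130); 
M=((np.hypot(W[...,0]-583,W[...,1]-130)>38)&(np.hypot(W[...,0]-583,W[...,1]-130)<80)&(W[...,2]>67)&(W[...,2]<82)).astype(np.uint8)
n,l,st,ce=cv2.connectedComponentsWithStats(M)
for i in range(1,n):
    if st[i,4]>8: print(st[i],np.nanmean(W[l==i],0))
save(c,"top_crop.png",[160,120,345,280],4)
E
```

```text
boss [585.88986801 131.81464717  79.83961583] 312
wood [466.22007698  11.8544782 ] [704.38730601 251.76502011]
(298, -385) 395 [ 296.49122949 -380.33432949  122.45429551] [ 240.15917832 -391.62923109] [ 353.8848535  -371.56946331]
 dir 178.76792823497442 [ 4.86241771 29.80011215]
 col [37.40816327 32.18367347 29.89795918]
(347, -77) 342 [348.08608564 -75.63334051 123.30171945] [ 293.34151206 -104.12261046] [403.19248624 -48.89812488]
 dir -157.42876405696464 [ 4.49564473 31.2738234 ]
 col [31.53061224 30.20408163 30.71428571]
(284, -214) 362 [ 289.7159357  -212.4770382   123.01547776] [ 280.8133853  -271.29033216] [ 298.7339489  -156.01068144]
 dir 89.00631662368441 [ 4.50057835 32.19468944]
 col [38.85714286 34.14285714 32.57142857]
(458, -432) 367 [ 459.5218016  -427.647487    122.20424143] [ 437.13231869 -486.12925675] [ 484.88126755 -373.3595001 ]
 dir 72.11200487445576 [ 4.91273975 30.54825168]
 col [199.83673469 111.48979592  32.42857143]
(437, -274) 319 [ 435.0203551  -269.22974636  130.8218768 ] [ 381.72480138 -301.40545802] [ 488.17299123 -238.36755625]
 dir -152.88066719164146 [ 4.81829841 32.10946367]
 col [124.20408163 129.81632653 128.53061224]
[229 173   9   9  67] [637.41224824 157.40435033  73.9169569 ]
[260 181  10  10  71] [611.49380299  80.11794192  73.50873705]
[217 203  12  11  71] [559.89722099 182.89028016  73.72294742]
[250 212  11  11  71] [534.11996839 105.49242969  73.82681924]
```

The wrench candidates in the top view are black at (336,290), (399,314) and (473,306), orange at (488,233), and bare steel standing in the wooden block at (420,248). The steel one fits, because it's the only one in the block and neither black nor orange. The four screw heads show at (233,177), (265,186), (223,208) and (256,217) on the faceplate around (244,196).

I'll start by moving over the blank and save an enlarged crop of the wrench.

Emit:
{"api": "step_arm", "payload": {
  "increments": [
    {"slide":[-0.047,-0.025,-0.009],"roll":0},
    {"slide":[-0.093,-0.05,-0.018],"roll":0},
    {"slide":[-0.14,-0.075,-0.027],"roll":0},
    {"slide":[-0.187,-0.1,-0.036],"roll":0},
    {"slide":[-0.2335,-0.124,-0.043],"roll":0}
  ],
  "fingers": 1.0
}}

```text
t: 1.38
eef_pos: [431.8, 344.8, 258.2]
tcp_rot: [3.141, 0.0, 2.684]
ft_force: [0.6, 0.4, 0.6]
opening: 1.0
grip_force: 0.0
```

Emit:
{"api": "step_arm", "payload": {
  "increments": [
    {"slide":[-0.047,-0.025,-0.009],"roll":0},
    {"slide":[-0.093,-0.05,-0.018],"roll":0},
    {"slide":[-0.14,-0.075,-0.027],"roll":0},
    {"slide":[-0.187,-0.1,-0.036],"roll":0},
    {"slide":[-0.2335,-0.124,-0.043],"roll":0}
  ]
}}

```text
t: 2.0
eef_pos: [586.4, 130.2, 301.2]
tcp_rot: [3.141, 0.0, 2.684]
ft_force: [1.1, 0.8, 0.7]
opening: 1.001
grip_force: 0.0
```

```bash
python3 - <<'E'
from h import *
c=cam("top"); save(c,"wr_crop.png",[370,180,530,300],5)
w=cam("wrist"); save(w,"wrist1.png"); s=state(); print(s["eef_pos"],s["tcp_rot"],s["joints"],s["moment"],s["ft_force"])
T=np.array(w["camera_from_world"]);print("campos",-T[:3,:3].T@T[:3,3]," look",-T[2,:3],w["intrinsics"][0])
for m in mark_of("wrist","screw_1_head"): print(np.round(m["uv"],1),m["confidence"],atz(w,m["uv"],76))
E
```

```text
[587.93038458 128.12148461 300.89913769] [3.14141270e+00 1.47703091e-03 2.67989026e+00] [ 1.05118516e-01  3.84569111e-01  1.50006569e+00 -6.74508589e-04
  1.25561525e+00 -1.00376689e+00] [-0.01339485 -0.02586679 -0.05532009] [-0.19506657  0.05422715 -0.93298372]
campos [527.62375285 157.84829897 470.89477359]  look [ 0.22519262 -0.11247764 -0.96780012] [283.18205721   0.         320.57530781]
[354.3 199. ] 0.72 [635.89576055 157.86939777  76.        ]
```

View pics/wr_crop.png

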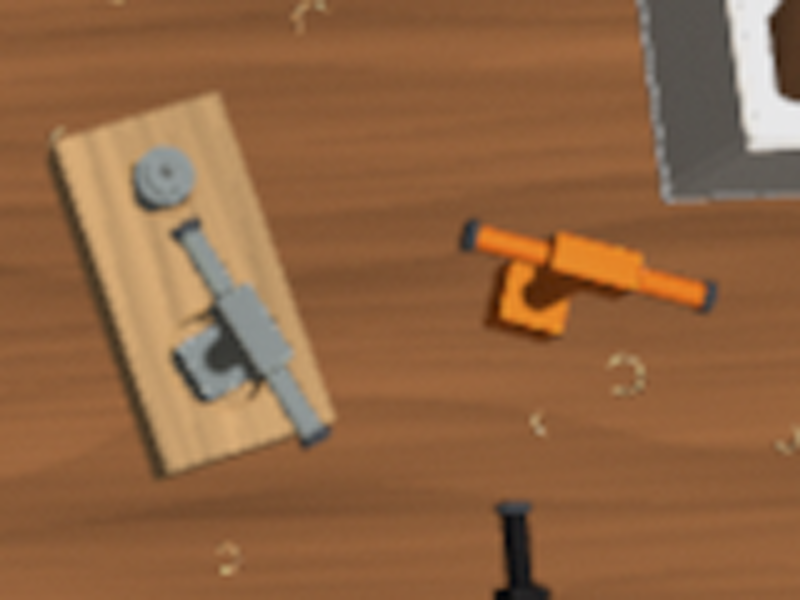

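View pics/wrist1.png

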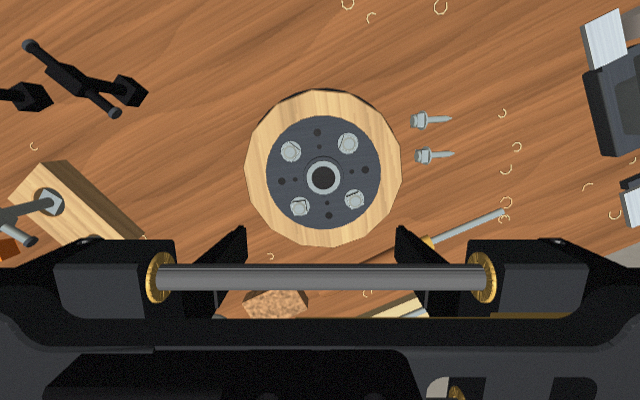

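The crop confirms the bare steel wrench in the block: its hub is near (255,325) of the crop, with the orange one apart at (590,265). The wrist view shows the four heads at (291,152), (348,143), (300,207) and (355,199). I'll go lower to read how the squares are turned.

Emit:
{"api": "step_arm", "payload": {
  "increments": [
    {"slide":[-0.02,0,0.05],"roll":0},
    {"slide":[-0.04,0,0.1],"roll":0},
    {"slide":[-0.04,0,0.13],"roll":0},
    {"slide":[-0.04,0,0.13],"roll":0},
    {"slide":[-0.04,0,0.13],"roll":0}
  ]
}}

```text
t: 2.78
eef_pos: [621.6, 114.9, 172.1]
tcp_rot: [3.141, 0.001, 2.685]
ft_force: [-0.6, 0.6, 0.0]
opening: 0.999
grip_force: 0.0
```

```bash
python3 - <<'E'
from h import *
w=cam("wrist"); s=state(); print(s["eef_pos"],s["tcp_rot"][2],s["moment"])
np.savez("w2.npz",**w)
for m in mark_of("wrist","screw_1_head"): print(np.round(m["uv"],1),round(m["confidence"],2),atz(w,m["uv"],76))
W=cloud(w); r=np.hypot(W[...,0]-585.8,W[...,1]-131.6)
M=((W[...,2]>67)&(W[...,2]<80)&(r>40)&(r<80)).astype(np.uint8)
n,l,st,ce=cv2.connectedComponentsWithStats(M)
for i in range(1,n):
    if st[i,4]<30: continue
    p=W[l==i][:,:2].astype(np.float32); c,(a,b),th=cv2.minAreaRect(p); print("head",st[i,:5],c,a,b,th,p.mean(0),np.median(W[l==i][:,2]))
b=W[(W[...,2]>76)&(r<35)]; print("boss",b.mean(0),len(b))
# rectified top view of the head tops at z=73: 4 px/mm, 160x160 mm around plate
xs=np.arange(585.8-75,585.8+75,.25);img=[]
X,Y=np.meshgrid(585.8+np.arange(-72,72,.24),131.6-np.arange(-72,72,.24)[::1])
T=np.array(w["camera_from_world"]);K=np.array(w["intrinsics"])
P=np.stack([X,Y,np.full_like(X,73)],-1)@T[:3,:3].T+T[:3,3]
u=(K[0,2]+K[0,0]*P[...,0]/-P[...,2]).astype(np.float32); v=(K[1,2]+K[1,1]*-P[...,1]/-P[...,2]).astype(np.float32)
cv2.imwrite("pics/rect.png",cv2.remap(np.ascontiguousarray(w["color"][...,::-1]),u,v,cv2.INTER_CUBIC))
E
```

```text
[621.78418022 114.74841686 172.4490926 ] 2.6844811198764313 [-0.02351008 -0.03079066  0.02648817]
[364.5 199. ] 0.58 [636.61777566 155.84923373  76.        ]
head [344  99  28  28 515] (561.262939453125, 183.4755401611328) 19.99850845336914 20.1375675201416 45.079322814941406 [561.2505  183.09068] 73.928406075747
head [255 110  30  31 506] (535.4878540039062, 105.77094268798828) 20.114938735961914 19.963817596435547 26.375150680541992 [535.7183  106.32521] 73.92072656804453
head [354 186  26  26 424] (639.1956176757812, 157.58212280273438) 19.936325073242188 20.667476654052734 85.7884521484375 [637.88275 157.62492] 73.6416690084256
head [273 199  23  22 420] (613.1465454101562, 79.97274780273438) 20.08058738708496 20.09087562561035 71.56163787841797 [612.399     80.873924] 73.79413452129452
boss [596.93177559 124.49691489 272.02291377] 29084
```

View pics/rect.png

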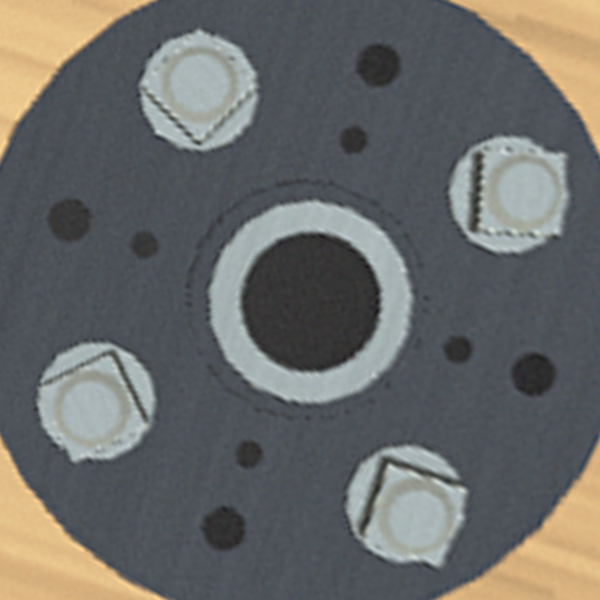

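The rectified view shows the heads clearly, and they match the depth-fit squares (world angle, modulo 90°):

| Head | Pixel | Angle |
|---|---|---|
| C | (200,90) | 45° |
| A | (512,193) | 86° |
| D | (95,402) | 26° |
| B | (410,505) | 72° |

Next I'll move over the wrench.

Emit:
{"api": "step_arm", "payload": {
  "increments": [
    {"slide":[0,-0.058,-0.018],"roll":0.18},
    {"slide":[-0.001,-0.116,-0.036],"roll":0.36},
    {"slide":[-0.001,-0.174,-0.054],"roll":0.54},
    {"slide":[-0.001,-0.232,-0.072],"roll":0.72},
    {"slide":[0,-0.29,-0.088],"roll":0.9}
  ]
}}

```text
t: 3.5
eef_pos: [492.4, -147.4, 260.8]
tcp_rot: [3.139, 0.002, 1.778]
ft_force: [0.6, 0.0, 0.2]
opening: 0.998
grip_force: 0.0
```

Emit:
{"api": "step_arm", "payload": {
  "increments": [
    {"slide":[-0.036,-0.028,0],"roll":0.18},
    {"slide":[-0.072,-0.056,0],"roll":0.36},
    {"slide":[-0.109,-0.083,0],"roll":0.54},
    {"slide":[-0.109,-0.083,0],"roll":0.72},
    {"slide":[-0.109,-0.083,0],"roll":0.9}
  ]
}}

```text
t: 4.12
eef_pos: [435.0, -270.7, 260.0]
tcp_rot: [3.139, -0.0, 0.877]
ft_force: [0.4, 0.8, 0.2]
opening: 0.997
grip_force: 0.0
```

Emit:
{"api": "step_arm", "payload": {
  "increments": [
    {"slide":[0,0,0],"roll":0.18},
    {"slide":[0,0,0],"roll":0.36},
    {"slide":[0,0,0.0],"roll":0.411},
    {"slide":[0,0,0.0],"roll":0.411},
    {"slide":[0,0,0.0],"roll":0.411}
  ]
}}

```text
t: 4.75
eef_pos: [435.2, -270.1, 259.3]
tcp_rot: [3.141, -0.001, 0.474]
ft_force: [-0.3, -0.1, -1.2]
opening: 0.999
grip_force: 0.0
```

```bash
python3 - <<'E'
from h import *
w=cam("wrist"); s=state(); print(s["t"],s["eef_pos"],s["tcp_rot"],s["joints"],s["moment"])
W=cloud(w)
def fit(z0,z1,r,c0):
    m=(np.hypot(W[...,0]-c0[0],W[...,1]-c0[1])<r)&(W[...,2]>z0)&(W[...,2]<z1); p=W[m]
    c,(a,b),th=cv2.minAreaRect(p[:,:2].astype(np.float32)); print(z0,z1,len(p),p.mean(0).round(1),np.round(c,1),round(a,1),round(b,1),round(th,1))
fit(136,146,70,(435,-270)); fit(115,146,75,(435,-270)); fit(60,100,30,(435,-270)); fit(72,82,30,(520,-245)); fit(40,50,160,(435,-270))
for t,z in [("wrench_grip",125),("block_hole",45),("wrench",10)]:
    for m in mark_of("wrist",t)[:3]: print(t,np.round(m["uv"],1),round(m["confidence"],2),atz(w,m["uv"],z).round(1))
E
```

```text
4.8 [ 435.21400436 -270.05847534  259.08639641] [ 3.14083326e+00 -4.29025789e-04  4.73945786e-01] [-6.84437661e-01  2.82964710e-01  1.77129143e+00  1.00196697e-04
  1.08646883e+00  4.12366428e-01] [-0.00208097  0.1297276   0.01618126]
136 146 622 [ 438.8 -270.6  139.1] [ 437.8 -271.1] 39.6 18.0 27.8
115 146 1416 [ 441.5 -269.3  133.4] [ 437.5 -271.3] 115.0 18.0 27.3
60 100 0 [nan nan nan] [0. 0.] 0.0 0.0 0.0
72 82 70 [ 524.1 -249.5   73.1] [ 524.7 -249.2] 19.3 18.1 53.0
40 50 6354 [ 485.8 -258.9   44.3] [ 458.5 -259.4] 214.0 262.0 38.1
wrench_grip [130.8 182.7] 0.85 [354.6 -79.7 125. ]
wrench_grip [453.1 235. ] 0.83 [ 464.1 -425.4  125. ]
wrench_grip [323.9 195.8] 0.81 [ 437.5 -273.1  125. ]
block_hole [318.7 180.9] 0.62 [ 437.  -266.5   45. ]
wrench [177.  167.5] 0.89 [353.6 -73.6  10. ]
wrench [322.2 177.3] 0.84 [ 438.7 -271.3   10. ]
wrench [250.1 240.1] 0.77 [ 297.6 -215.9   10. ]<stdin>:6: RuntimeWarning: Mean of empty slice.
  ret = um.true_divide(
```

Emit:
{"api": "step_arm", "payload": {
  "increments": [
    {"slide":[0.001,0.001,0.05],"roll":0},
    {"slide":[0.001,0.001,0.1],"roll":0},
    {"slide":[0.001,0.001,0.14],"roll":0},
    {"slide":[0.001,0.001,0.153],"roll":0},
    {"slide":[0.001,0.001,0.153],"roll":0}
  ]
}}

```text
t: 5.58
eef_pos: [436.6, -270.6, 105.7]
tcp_rot: [-3.141, 0.0, 0.473]
ft_force: [0.8, 0.5, -0.1]
opening: 1.004
grip_force: 0.0
```

Emit:
{"api": "step_arm", "payload": {
  "increments": [
    {"slide":[0,0,0],"roll":0},
    {"slide":[0,0,0],"roll":0},
    {"slide":[0,0,0],"roll":0},
    {"slide":[0,0,0],"roll":0},
    {"slide":[0,0,0],"roll":0}
  ],
  "fingers": 0.0
}}

```text
t: 6.2
eef_pos: [436.5, -270.5, 105.7]
tcp_rot: [3.142, -0.0, 0.473]
ft_force: [-0.7, 0.6, 0.5]
opening: 0.53
grip_force: 0.0
```

Emit:
{"api": "step_arm", "payload": {
  "increments": [
    {"slide":[0,0,0],"roll":0},
    {"slide":[0,0,0],"roll":0},
    {"slide":[0,0,0],"roll":0}
  ]
}}

```text
t: 6.58
eef_pos: [436.5, -270.5, 105.6]
tcp_rot: [-3.141, -0.0, 0.473]
ft_force: [0.4, -0.4, 0.5]
opening: 0.214
grip_force: 0.1
```

```bash
cat > st.py <<'E'
from h import *
s=state(); print("t",round(s["t"],2),s["eef_pos"].round(1),s["tcp_rot"].round(3),"F",s["ft_force"].round(1),"M",s["moment"].round(3),"op",round(s["opening"],3),"g",round(s["grip_force"],1),"q",s["joints"].round(2),"tau6",round(s["tau"][5],3))
E
python3 st.py
```

```text
t 6.58 [ 436.5 -270.5  105.6] [-3.141 -0.     0.473] F [ 0.4 -0.4  0.5] M [-0.094  0.173  0.021] op 0.214 g 0.1 q [-0.68  0.48  1.94  0.    0.71  0.41] tau6 0.0
```

Emit:
{"api": "step_arm", "payload": {
  "increments": [
    {"slide":[0,0,0],"roll":0},
    {"slide":[0,0,0],"roll":0},
    {"slide":[0,0,0],"roll":0},
    {"slide":[0,0,0],"roll":0}
  ]
}}

```text
t: 7.08
eef_pos: [436.5, -270.4, 105.6]
tcp_rot: [-3.141, -0.0, 0.473]
ft_force: [0.6, 0.3, 0.1]
opening: 0.192
grip_force: 30.0
```

Emit:
{"api": "step_arm", "payload": {
  "increments": [
    {"slide":[0,0,-0.01],"roll":0},
    {"slide":[0,0,-0.03],"roll":0},
    {"slide":[0,0,-0.06],"roll":0},
    {"slide":[0,0,-0.09],"roll":0},
    {"slide":[0,0,-0.12],"roll":0}
  ]
}}

```text
t: 7.7
eef_pos: [436.3, -270.4, 227.0]
tcp_rot: [3.142, -0.0, 0.473]
ft_force: [0.3, -0.4, -3.9]
opening: 0.188
grip_force: 30.0
```

```bash
python3 st.py
```

```text
t 7.7 [ 436.3 -270.4  227. ] [ 3.142 -0.     0.473] F [ 0.3 -0.4 -3.9] M [-0.082  0.143  0.017] op 0.188 g 30.0 q [-0.68  0.32  1.81  0.    1.01  0.41] tau6 -0.002
```

Emit:
{"api": "step_arm", "payload": {
  "increments": [
    {"slide":[0.03,-0.034,0],"roll":0},
    {"slide":[0.068,-0.076,0],"roll":0},
    {"slide":[0.106,-0.118,0],"roll":0},
    {"slide":[0.144,-0.16,0],"roll":0},
    {"slide":[0.182,-0.202,0],"roll":0}
  ]
}}

```text
t: 8.32
eef_pos: [506.7, -6.0, 226.2]
tcp_rot: [3.141, -0.0, 0.473]
ft_force: [0.6, 0.1, -3.6]
opening: 0.189
grip_force: 30.0
```

Emit:
{"api": "step_arm", "payload": {
  "increments": [
    {"slide":[0.036,-0.04,0],"roll":0.012},
    {"slide":[0.064,-0.072,0.01],"roll":0.012},
    {"slide":[0.077,-0.087,0.03],"roll":0.012},
    {"slide":[0.077,-0.087,0.046],"roll":0.012},
    {"slide":[0.077,-0.087,0.046],"roll":0.012}
  ]
}}

```text
t: 8.95
eef_pos: [534.8, 104.1, 178.8]
tcp_rot: [-3.141, 0.002, 0.461]
ft_force: [0.1, -0.1, -2.9]
opening: 0.188
grip_force: 30.0
```

```bash
python3 st.py; python3 - <<'E'
from h import *
w=cam("wrist"); save(w,"wrist3.png",[180,60,500,300],2.5)
c=cam("scene")
for p in [(535.35,105.05,76),(639.05,156.95,76),(535.35,105.05,84)]: print(proj(w,p).round(1),proj(c,p).round(1))
E
```

```text
t 8.95 [534.8 104.1 178.8] [-3.141e+00  2.000e-03  4.610e-01] F [ 0.1 -0.1 -2.9] M [-0.058  0.127 -0.044] op 0.188 g 30.0 q [ 0.07  0.42  1.8  -0.    0.93  1.18] tau6 0.013
[320.2 202.4] [372.5 244. ]
[319.7  76.2] [363.7 284.6]
[320.1 204.4] [372.8 241.9]
```

View pics/wrist3.png

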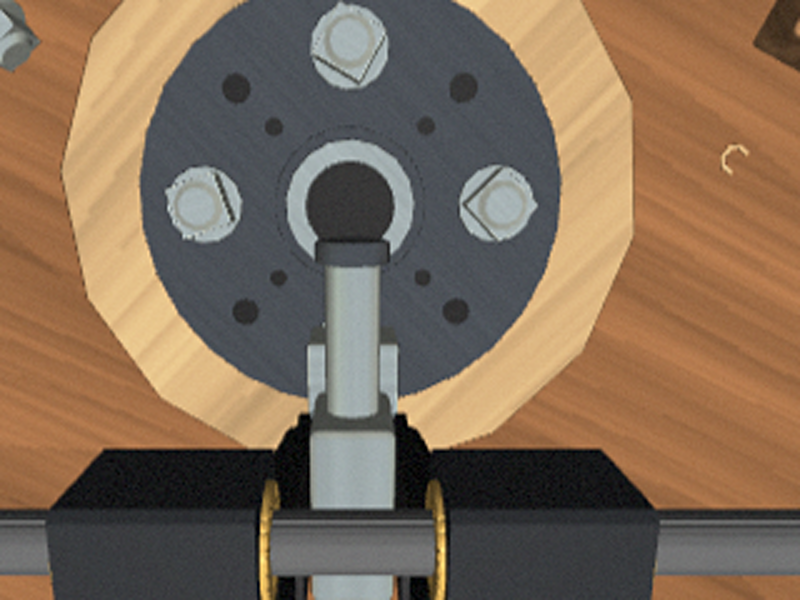

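The wrist view shows the wrench over screw D. The socket at crop column about 352 is in line with the boss (350,200) and the opposite head (349,45), so I'll lower it.

Emit:
{"api": "step_arm", "payload": {
  "increments": [
    {"slide":[0,0,0.003],"roll":0},
    {"slide":[0,0,0.006],"roll":0},
    {"slide":[0,0,0.009],"roll":0}
  ]
}}

```text
t: 9.43
eef_pos: [535.5, 104.5, 170.6]
tcp_rot: [3.142, -0.0, 0.461]
ft_force: [-1.2, 0.4, -2.5]
opening: 0.185
grip_force: 30.0
```

Emit:
{"api": "step_arm", "payload": {
  "increments": [
    {"slide":[0,0,0.003],"roll":0},
    {"slide":[0,0,0.005],"roll":0}
  ]
}}

```text
t: 9.68
eef_pos: [535.4, 104.7, 165.4]
tcp_rot: [-3.141, 0.0, 0.461]
ft_force: [-0.6, 1.0, -4.0]
opening: 0.188
grip_force: 30.0
```

```bash
python3 st.py
```

```text
t 9.68 [535.4 104.7 165.4] [-3.141  0.     0.461] F [-0.6  1.  -4. ] M [-0.104  0.191 -0.021] op 0.188 g 30.0 q [0.07 0.44 1.81 0.   0.89 1.18] tau6 -0.0
```

Emit:
{"api": "step_arm", "payload": {
  "increments": [
    {"slide":[0,0,0.002],"roll":0},
    {"slide":[0,0,0.004],"roll":0},
    {"slide":[0,0,0.006],"roll":0},
    {"slide":[0,0,0.007],"roll":0}
  ]
}}

```text
t: 10.18
eef_pos: [535.5, 104.7, 158.5]
tcp_rot: [-3.141, 0.0, 0.461]
ft_force: [-0.3, 0.1, -2.2]
opening: 0.191
grip_force: 30.0
```

```bash
python3 st.py
```

```text
t 10.18 [535.5 104.7 158.5] [-3.141  0.     0.461] F [-0.3  0.1 -2.2] M [-0.113  0.114  0.026] op 0.191 g 30.0 q [0.07 0.45 1.82 0.   0.88 1.18] tau6 -0.0
```

Emit:
{"api": "step_arm", "payload": {
  "increments": [
    {"slide":[0,0,0],"roll":0.09},
    {"slide":[0,0,0],"roll":0.18},
    {"slide":[0,0,0],"roll":0.27},
    {"slide":[0,0,0],"roll":0.36},
    {"slide":[0,0,0],"roll":0.45}
  ]
}}

```text
t: 10.8
eef_pos: [535.6, 105.0, 158.6]
tcp_rot: [-3.141, -0.0, 0.008]
ft_force: [0.8, 2.4, -5.1]
opening: 0.186
grip_force: 30.0
```

```bash
python3 st.py
```

```text
t 10.8 [535.6 105.  158.6] [-3.141 -0.     0.008] F [ 0.8  2.4 -5.1] M [ 0.557 -0.063  0.138] op 0.186 g 30.0 q [0.07 0.45 1.82 0.   0.88 1.63] tau6 -1.02
```

Emit:
{"api": "step_arm", "payload": {
  "increments": [
    {"slide":[0,0,0],"roll":0.09},
    {"slide":[0,0,0],"roll":0.18},
    {"slide":[0,0,0],"roll":0.22}
  ]
}}

```text
t: 11.18
eef_pos: [535.6, 104.9, 158.6]
tcp_rot: [-3.141, -0.0, -0.211]
ft_force: [0.6, 1.4, -4.0]
opening: 0.191
grip_force: 30.0
```

```bash
python3 st.py
```

```text
t 11.18 [535.6 104.9 158.6] [-3.141 -0.    -0.211] F [ 0.6  1.4 -4. ] M [0.382 0.014 0.112] op 0.191 g 30.0 q [0.07 0.45 1.82 0.   0.88 1.85] tau6 -0.04
```

Emit:
{"api": "step_arm", "payload": {
  "increments": [
    {"slide":[0,0,0],"roll":-0.05},
    {"slide":[0,0,0],"roll":-0.09},
    {"slide":[0,0,0],"roll":-0.09}
  ]
}}

```text
t: 11.55
eef_pos: [535.5, 104.7, 158.7]
tcp_rot: [-3.141, -0.0, -0.119]
ft_force: [-0.0, -0.4, -2.7]
opening: 0.188
grip_force: 30.0
```

```bash
python3 st.py
```

```text
t 11.55 [535.5 104.7 158.7] [-3.141 -0.    -0.119] F [-0.  -0.4 -2.7] M [-0.055  0.194 -0.033] op 0.188 g 30.0 q [0.07 0.45 1.82 0.   0.88 1.76] tau6 -0.346
```

Emit:
{"api": "step_arm", "payload": {
  "increments": [
    {"slide":[0,0,-0.015],"roll":0},
    {"slide":[0,0,-0.03],"roll":0},
    {"slide":[0.048,-0.032,-0.03],"roll":-0.046},
    {"slide":[0.0967,-0.0638,-0.03],"roll":-0.046},
    {"slide":[0.0967,-0.0638,-0.03],"roll":-0.046}
  ]
}}

```text
t: 12.18
eef_pos: [641.5, 158.0, 188.9]
tcp_rot: [-3.141, -0.002, -0.072]
ft_force: [-0.5, -0.4, -3.5]
opening: 0.186
grip_force: 30.0
```

Emit:
{"api": "step_arm", "payload": {
  "increments": [
    {"slide":[0,0,0.004],"roll":0},
    {"slide":[0,0,0.012],"roll":0},
    {"slide":[0,0,0.016],"roll":0},
    {"slide":[0,0,0.02],"roll":0},
    {"slide":[0,0,0.022],"roll":0}
  ]
}}

```text
t: 12.8
eef_pos: [639.0, 156.4, 166.4]
tcp_rot: [-3.142, 0.0, -0.073]
ft_force: [0.4, 0.1, -3.4]
opening: 0.19
grip_force: 30.0
```

```bash
python3 st.py
```

```text
t 12.8 [639.  156.4 166.4] [-3.142  0.    -0.073] F [ 0.4  0.1 -3.4] M [-0.036  0.151 -0.018] op 0.19 g 30.0 q [0.14 0.58 1.52 0.   1.03 1.78] tau6 -0.0
```

Emit:
{"api": "step_arm", "payload": {
  "increments": [
    {"slide":[0,0,0.003],"roll":0},
    {"slide":[0,0,0.006],"roll":0},
    {"slide":[0,0,0.008],"roll":0},
    {"slide":[0,0,0.008],"roll":0}
  ]
}}

```text
t: 13.3
eef_pos: [639.0, 156.6, 158.5]
tcp_rot: [-3.142, 0.0, -0.073]
ft_force: [0.2, 0.6, -2.8]
opening: 0.187
grip_force: 30.0
```

Emit:
{"api": "step_arm", "payload": {
  "increments": [
    {"slide":[0,0,0],"roll":0.09},
    {"slide":[0,0,0],"roll":0.18},
    {"slide":[0,0,0],"roll":0.27},
    {"slide":[0,0,0],"roll":0.36},
    {"slide":[0,0,0],"roll":0.45}
  ]
}}

```text
t: 13.92
eef_pos: [639.0, 156.7, 158.7]
tcp_rot: [-3.142, 0.0, -0.526]
ft_force: [-1.0, 0.8, -3.5]
opening: 0.187
grip_force: 30.0
```

```bash
python3 st.py
```

```text
t 13.93 [639.  156.7 158.7] [-3.142  0.    -0.526] F [-1.   0.8 -3.5] M [0.143 0.342 0.15 ] op 0.187 g 30.0 q [0.14 0.59 1.53 0.   1.02 2.24] tau6 -1.018
```

Emit:
{"api": "step_arm", "payload": {
  "increments": [
    {"slide":[0,0,0],"roll":0.09},
    {"slide":[0,0,0],"roll":0.18},
    {"slide":[0,0,0],"roll":0.22}
  ]
}}

```text
t: 14.3
eef_pos: [638.9, 156.6, 158.7]
tcp_rot: [3.141, 0.0, -0.745]
ft_force: [-1.2, -0.8, -3.5]
opening: 0.189
grip_force: 30.0
```

```bash
python3 st.py
```

```text
t 14.3 [638.9 156.6 158.7] [ 3.141  0.    -0.745] F [-1.2 -0.8 -3.5] M [0.095 0.353 0.156] op 0.189 g 30.0 q [0.14 0.59 1.53 0.   1.02 2.46] tau6 -0.039
```

Emit:
{"api": "step_arm", "payload": {
  "increments": [
    {"slide":[0,0,0],"roll":-0.05},
    {"slide":[0,0,0],"roll":-0.09},
    {"slide":[0,0,0],"roll":-0.09}
  ]
}}

```text
t: 14.68
eef_pos: [639.1, 156.6, 158.7]
tcp_rot: [-3.141, -0.0, -0.654]
ft_force: [-0.3, 0.2, -2.4]
opening: 0.186
grip_force: 30.0
```

```bash
python3 st.py
```

```text
t 14.68 [639.1 156.6 158.7] [-3.141 -0.    -0.654] F [-0.3  0.2 -2.4] M [-0.016  0.149 -0.014] op 0.186 g 30.0 q [0.14 0.59 1.53 0.   1.02 2.36] tau6 -0.346
```

Emit:
{"api": "step_arm", "payload": {
  "increments": [
    {"slide":[0,0,-0.015],"roll":0},
    {"slide":[0,0,-0.03],"roll":-0.1},
    {"slide":[-0.039,0.013,-0.03],"roll":-0.28},
    {"slide":[-0.0776,0.0266,-0.03],"roll":-0.46},
    {"slide":[-0.0776,0.0266,-0.03],"roll":-0.64}
  ]
}}

```text
t: 15.3
eef_pos: [559.3, 183.5, 190.3]
tcp_rot: [-3.141, -0.0, -0.006]
ft_force: [1.0, -0.3, -2.1]
opening: 0.188
grip_force: 30.0
```

Emit:
{"api": "step_arm", "payload": {
  "increments": [
    {"slide":[0,0,0],"roll":-0.18},
    {"slide":[0,0,0],"roll":-0.36},
    {"slide":[0,0,0.004],"roll":-0.54},
    {"slide":[0,0,0.008],"roll":-0.72},
    {"slide":[0,0,0.012],"roll":-0.8}
  ]
}}

```text
t: 15.92
eef_pos: [561.6, 182.7, 177.8]
tcp_rot: [3.141, -0.001, 0.79]
ft_force: [0.4, 0.2, -2.7]
opening: 0.187
grip_force: 30.0
```

Emit:
{"api": "step_arm", "payload": {
  "increments": [
    {"slide":[0,0,0.001],"roll":0},
    {"slide":[0,0,0.004],"roll":0},
    {"slide":[0,0,0.007],"roll":0},
    {"slide":[0,0,0.01],"roll":0}
  ]
}}

```text
t: 16.42
eef_pos: [561.3, 182.6, 166.5]
tcp_rot: [-3.142, -0.0, 0.786]
ft_force: [-0.9, -0.4, -3.6]
opening: 0.188
grip_force: 30.0
```

```bash
python3 st.py
```

```text
t 16.43 [561.3 182.6 166.5] [-3.142 -0.     0.786] F [-0.9 -0.4 -3.6] M [-0.07   0.087  0.019] op 0.188 g 30.0 q [0.2  0.49 1.7  0.   0.95 0.99] tau6 0.016
```

Emit:
{"api": "step_arm", "payload": {
  "increments": [
    {"slide":[0,0,0.003],"roll":0},
    {"slide":[0,0,0.006],"roll":0},
    {"slide":[0,0,0.008],"roll":0},
    {"slide":[0,0,0.008],"roll":0}
  ]
}}

```text
t: 16.92
eef_pos: [561.2, 182.6, 158.5]
tcp_rot: [-3.141, 0.0, 0.787]
ft_force: [0.3, 0.3, -3.5]
opening: 0.184
grip_force: 30.0
```

Emit:
{"api": "step_arm", "payload": {
  "increments": [
    {"slide":[0,0,0],"roll":0.09},
    {"slide":[0,0,0],"roll":0.18},
    {"slide":[0,0,0],"roll":0.27},
    {"slide":[0,0,0],"roll":0.36},
    {"slide":[0,0,0],"roll":0.45}
  ]
}}

```text
t: 17.55
eef_pos: [561.1, 182.8, 158.7]
tcp_rot: [-3.141, 0.0, 0.334]
ft_force: [-1.1, 1.8, -3.5]
opening: 0.189
grip_force: 30.0
```

```bash
python3 st.py
```

```text
t 17.55 [561.1 182.8 158.7] [-3.141  0.     0.334] F [-1.1  1.8 -3.5] M [0.328 0.316 0.115] op 0.189 g 30.0 q [0.2  0.5  1.71 0.   0.93 1.44] tau6 -1.019
```

Emit:
{"api": "step_arm", "payload": {
  "increments": [
    {"slide":[0,0,0],"roll":0.09},
    {"slide":[0,0,0],"roll":0.18},
    {"slide":[0,0,0],"roll":0.22}
  ]
}}

```text
t: 17.92
eef_pos: [561.1, 182.8, 158.7]
tcp_rot: [-3.141, 0.0, 0.115]
ft_force: [-1.2, 0.3, -3.9]
opening: 0.19
grip_force: 30.0
```

```bash
python3 st.py
```

```text
t 17.93 [561.1 182.8 158.7] [-3.141  0.     0.115] F [-1.2  0.3 -3.9] M [0.24  0.358 0.171] op 0.19 g 30.0 q [0.2  0.5  1.71 0.   0.93 1.66] tau6 -0.039
```

Emit:
{"api": "step_arm", "payload": {
  "increments": [
    {"slide":[0,0,0],"roll":-0.05},
    {"slide":[0,0,0],"roll":-0.09},
    {"slide":[0,0,0],"roll":-0.09}
  ]
}}

```text
t: 18.3
eef_pos: [561.3, 182.6, 158.7]
tcp_rot: [-3.142, -0.0, 0.206]
ft_force: [1.1, 0.2, -3.5]
opening: 0.184
grip_force: 30.0
```

```bash
python3 st.py
```

```text
t 18.3 [561.3 182.6 158.7] [-3.142 -0.     0.206] F [ 1.1  0.2 -3.5] M [-0.054  0.163 -0.03 ] op 0.184 g 30.0 q [0.2  0.5  1.71 0.   0.93 1.57] tau6 -0.346
```

Emit:
{"api": "step_arm", "payload": {
  "increments": [
    {"slide":[0,0,-0.015],"roll":0},
    {"slide":[0,0,-0.03],"roll":-0.1},
    {"slide":[0.011,0.04,-0.03],"roll":-0.28},
    {"slide":[0.021,0.08,-0.03],"roll":-0.46},
    {"slide":[0.0295,0.1122,-0.03],"roll":-0.64}
  ]
}}

```text
t: 18.92
eef_pos: [614.0, 77.5, 189.9]
tcp_rot: [3.141, -0.001, 0.852]
ft_force: [-0.1, -0.7, -3.1]
opening: 0.184
grip_force: 30.0
```

Emit:
{"api": "step_arm", "payload": {
  "increments": [
    {"slide":[0,0,0],"roll":-0.18},
    {"slide":[0,0,0],"roll":-0.36},
    {"slide":[0,0,0.004],"roll":-0.403},
    {"slide":[0,0,0.008],"roll":-0.403},
    {"slide":[0,0,0.012],"roll":-0.403}
  ]
}}

```text
t: 19.55
eef_pos: [613.3, 78.9, 176.9]
tcp_rot: [3.141, -0.0, 1.248]
ft_force: [-0.3, -0.4, -3.4]
opening: 0.186
grip_force: 30.0
```

Emit:
{"api": "step_arm", "payload": {
  "increments": [
    {"slide":[0,0,0.001],"roll":0},
    {"slide":[0,0,0.004],"roll":0},
    {"slide":[0,0,0.007],"roll":0},
    {"slide":[0,0,0.01],"roll":0}
  ]
}}

```text
t: 20.05
eef_pos: [613.2, 78.9, 166.4]
tcp_rot: [-3.142, -0.0, 1.25]
ft_force: [0.3, 0.8, -3.8]
opening: 0.19
grip_force: 30.0
```

```bash
python3 st.py
```

```text
t 20.05 [613.2  78.9 166.4] [-3.142 -0.     1.25 ] F [ 0.3  0.8 -3.8] M [-0.054  0.112 -0.079] op 0.19 g 30.0 q [0.02 0.53 1.63 0.   0.98 0.34] tau6 0.003
```

Emit:
{"api": "step_arm", "payload": {
  "increments": [
    {"slide":[0,0,0.003],"roll":0},
    {"slide":[0,0,0.006],"roll":0},
    {"slide":[0,0,0.008],"roll":0},
    {"slide":[0,0,0.008],"roll":0}
  ]
}}

```text
t: 20.55
eef_pos: [613.2, 78.8, 158.5]
tcp_rot: [-3.141, -0.0, 1.25]
ft_force: [0.4, 0.3, -3.5]
opening: 0.183
grip_force: 30.0
```

Emit:
{"api": "step_arm", "payload": {
  "increments": [
    {"slide":[0,0,0],"roll":0.09},
    {"slide":[0,0,0],"roll":0.18},
    {"slide":[0,0,0],"roll":0.27},
    {"slide":[0,0,0],"roll":0.36},
    {"slide":[0,0,0],"roll":0.45}
  ]
}}

```text
t: 21.18
eef_pos: [613.0, 79.1, 158.7]
tcp_rot: [-3.141, -0.0, 0.797]
ft_force: [-0.0, 0.8, -4.3]
opening: 0.186
grip_force: 30.0
```

Emit:
{"api": "step_arm", "payload": {
  "increments": [
    {"slide":[0,0,0],"roll":0.09},
    {"slide":[0,0,0],"roll":0.18},
    {"slide":[0,0,0],"roll":0.22},
    {"slide":[0,0,0],"roll":0.22},
    {"slide":[0,0,0],"roll":0.22}
  ]
}}

```text
t: 21.8
eef_pos: [613.0, 79.0, 158.6]
tcp_rot: [-3.141, 0.0, 0.581]
ft_force: [-1.5, 2.7, -2.7]
opening: 0.188
grip_force: 30.0
```

```bash
python3 st.py
```

```text
t 21.8 [613.   79.  158.6] [-3.141  0.     0.581] F [-1.5  2.7 -2.7] M [0.509 0.434 0.161] op 0.188 g 30.0 q [0.02 0.54 1.64 0.   0.96 1.01] tau6 0.11
```

Emit:
{"api": "step_arm", "payload": {
  "increments": [
    {"slide":[0,0,0],"roll":0.06},
    {"slide":[0,0,0],"roll":0.12},
    {"slide":[0,0,0],"roll":0.18},
    {"slide":[0,0,0],"roll":0.2},
    {"slide":[0,0,0],"roll":0.2}
  ]
}}

```text
t: 22.42
eef_pos: [613.1, 79.0, 158.6]
tcp_rot: [-3.141, 0.0, 0.381]
ft_force: [-1.7, 2.4, -3.4]
opening: 0.188
grip_force: 30.0
```

```bash
python3 st.py
```

```text
t 22.43 [613.1  79.  158.6] [-3.141  0.     0.381] F [-1.7  2.4 -3.4] M [0.625 0.543 0.128] op 0.188 g 30.0 q [0.02 0.54 1.64 0.   0.96 1.21] tau6 0.301
```

Emit:
{"api": "step_arm", "payload": {
  "increments": [
    {"slide":[0,0,0],"roll":0.025},
    {"slide":[0,0,0],"roll":0.05},
    {"slide":[0,0,0],"roll":0.05}
  ]
}}

```text
t: 22.8
eef_pos: [613.1, 78.9, 158.6]
tcp_rot: [-3.141, 0.0, 0.329]
ft_force: [-2.1, 2.8, -2.4]
opening: 0.188
grip_force: 30.0
```

```bash
python3 st.py
```

```text
t 22.8 [613.1  78.9 158.6] [-3.141  0.     0.329] F [-2.1  2.8 -2.4] M [0.847 0.733 0.104] op 0.188 g 30.0 q [0.02 0.54 1.64 0.   0.96 1.26] tau6 0.333
```

Emit:
{"api": "step_arm", "payload": {
  "increments": [
    {"slide":[0,0,0],"roll":0.025},
    {"slide":[0,0,0],"roll":0.05},
    {"slide":[0,0,0],"roll":0.05}
  ]
}}

```text
t: 23.18
eef_pos: [613.2, 78.9, 158.7]
tcp_rot: [-3.141, -0.0, 0.279]
ft_force: [-1.6, 3.1, -2.1]
opening: 0.187
grip_force: 30.0
```

```bash
python3 st.py
```

```text
t 23.18 [613.2  78.9 158.7] [-3.141 -0.     0.279] F [-1.6  3.1 -2.1] M [0.922 0.68  0.079] op 0.187 g 30.0 q [0.02 0.54 1.64 0.   0.96 1.31] tau6 0.336
```

Emit:
{"api": "step_arm", "payload": {
  "increments": [
    {"slide":[0,0,0],"roll":0.025},
    {"slide":[0,0,0],"roll":0.05}
  ]
}}

```text
t: 23.42
eef_pos: [613.2, 78.9, 158.6]
tcp_rot: [-3.141, 0.0, 0.228]
ft_force: [-2.5, 4.1, -2.4]
opening: 0.186
grip_force: 30.0
```

```bash
cat > mz.py <<'E'
from h import *
m=[]
for i in range(3):
    imaging.read_camera("top"); s=state(); m.append(s["moment"][2])
print("t",round(s["t"],2),s["eef_pos"].round(1),"yaw",s["tcp_rot"][2].round(3),"F",s["ft_force"].round(1),"Mz",np.round(m,3),"mean",round(np.mean(m),3),"op",round(s["opening"],3))
E
python3 mz.py
```

```text
t 23.57 [613.2  78.9 158.6] yaw 0.23 F [-1.5  3.5 -2.2] Mz [0.154 0.101 0.103] mean 0.119 op 0.187
```

Emit:
{"api": "step_arm", "payload": {
  "increments": [
    {"slide":[0,0,0],"roll":0.025},
    {"slide":[0,0,0],"roll":0.05}
  ]
}}

```text
t: 23.82
eef_pos: [613.2, 78.9, 158.6]
tcp_rot: [-3.141, 0.0, 0.178]
ft_force: [-2.2, 2.7, -2.4]
opening: 0.191
grip_force: 30.0
```

```bash
python3 mz.py
```

```text
t 23.98 [613.2  78.9 158.6] yaw 0.18 F [-3.   4.  -4.2] Mz [0.121 0.129 0.128] mean 0.126 op 0.188
```

Emit:
{"api": "step_arm", "payload": {
  "increments": [
    {"slide":[0,0,0],"roll":0.025},
    {"slide":[0,0,0],"roll":0.05}
  ]
}}

```text
t: 24.22
eef_pos: [613.2, 78.8, 158.7]
tcp_rot: [3.142, -0.0, 0.128]
ft_force: [-2.2, 3.0, -4.0]
opening: 0.189
grip_force: 30.0
```

```bash
python3 mz.py
```

```text
t 24.38 [613.2  78.8 158.6] yaw 0.13 F [-1.4  4.  -2.3] Mz [0.369 0.367 0.321] mean 0.352 op 0.188
```

Emit:
{"api": "step_arm", "payload": {
  "increments": [
    {"slide":[0,0,0],"roll":0.006},
    {"slide":[0,0,0],"roll":-0.04},
    {"slide":[0,0,0],"roll":-0.085},
    {"slide":[0,0,0],"roll":-0.085}
  ]
}}

```text
t: 24.88
eef_pos: [613.4, 78.7, 158.6]
tcp_rot: [3.141, -0.001, 0.214]
ft_force: [-0.7, 3.0, -3.2]
opening: 0.188
grip_force: 30.0
```

Emit:
{"api": "step_arm", "payload": {
  "increments": [
    {"slide":[0,0,-0.015],"roll":0},
    {"slide":[0,0,-0.03],"roll":0},
    {"slide":[-0.01,-0.038,-0.03],"roll":0.008},
    {"slide":[-0.02,-0.076,-0.03],"roll":0.008},
    {"slide":[-0.0287,-0.1123,-0.03],"roll":0.008}
  ]
}}

```text
t: 25.5
eef_pos: [561.1, 183.2, 190.1]
tcp_rot: [3.141, -0.002, 0.206]
ft_force: [0.5, -0.3, -2.5]
opening: 0.185
grip_force: 30.0
```

Emit:
{"api": "step_arm", "payload": {
  "increments": [
    {"slide":[0,0,0],"roll":0},
    {"slide":[0,0,0.006],"roll":0},
    {"slide":[0,0,0.012],"roll":0},
    {"slide":[0,0,0.017],"roll":0},
    {"slide":[0,0,0.022],"roll":0}
  ]
}}

```text
t: 26.12
eef_pos: [561.4, 182.0, 166.1]
tcp_rot: [-3.142, 0.0, 0.206]
ft_force: [-0.4, -0.4, -2.0]
opening: 0.187
grip_force: 30.0
```

```bash
python3 st.py
```

```text
t 26.12 [561.4 182.  166.1] [-3.142  0.     0.206] F [-0.4 -0.4 -2. ] M [0.036 0.14  0.008] op 0.187 g 30.0 q [0.2  0.49 1.7  0.   0.95 1.57] tau6 -0.001
```

Emit:
{"api": "step_arm", "payload": {
  "increments": [
    {"slide":[0,0,0.003],"roll":0},
    {"slide":[0,0,0.006],"roll":0},
    {"slide":[0,0,0.008],"roll":0},
    {"slide":[0,0,0.008],"roll":0}
  ]
}}

```text
t: 26.62
eef_pos: [561.2, 182.4, 158.6]
tcp_rot: [-3.142, 0.0, 0.207]
ft_force: [1.3, 0.4, -3.6]
opening: 0.188
grip_force: 30.0
```

Emit:
{"api": "step_arm", "payload": {
  "increments": [
    {"slide":[0,0,0],"roll":0.09},
    {"slide":[0,0,0],"roll":0.17},
    {"slide":[0,0,0],"roll":0.25},
    {"slide":[0,0,0],"roll":0.32},
    {"slide":[0,0,0],"roll":0.37}
  ]
}}

```text
t: 27.25
eef_pos: [561.1, 182.7, 158.7]
tcp_rot: [-3.141, 0.0, -0.165]
ft_force: [-0.6, 0.5, -4.1]
opening: 0.186
grip_force: 30.0
```

```bash
python3 mz.py
```

```text
t 27.4 [561.1 182.7 158.7] yaw -0.162 F [-0.6  1.7 -4.6] Mz [0.097 0.064 0.111] mean 0.091 op 0.189
```

Emit:
{"api": "step_arm", "payload": {
  "increments": [
    {"slide":[0,0,0],"roll":0.025},
    {"slide":[0,0,0],"roll":0.05}
  ]
}}

```text
t: 27.65
eef_pos: [561.2, 182.6, 158.7]
tcp_rot: [-3.141, 0.0, -0.215]
ft_force: [-0.7, 2.9, -3.1]
opening: 0.185
grip_force: 30.0
```

```bash
python3 mz.py
```

```text
t 27.8 [561.2 182.5 158.7] yaw -0.213 F [-1.6  3.5 -3.1] Mz [0.21  0.131 0.074] mean 0.138 op 0.186
```

Emit:
{"api": "step_arm", "payload": {
  "increments": [
    {"slide":[0,0,0],"roll":0.025},
    {"slide":[0,0,0],"roll":0.05}
  ]
}}

```text
t: 28.05
eef_pos: [561.2, 182.5, 158.7]
tcp_rot: [-3.141, 0.0, -0.265]
ft_force: [-1.2, 2.2, -3.1]
opening: 0.185
grip_force: 30.0
```

```bash
python3 mz.py
```

```text
t 28.2 [561.2 182.5 158.7] yaw -0.263 F [-1.4  4.5 -1.8] Mz [0.16  0.107 0.087] mean 0.118 op 0.187
```

Emit:
{"api": "step_arm", "payload": {
  "increments": [
    {"slide":[0,0,0],"roll":0.025},
    {"slide":[0,0,0],"roll":0.05}
  ]
}}

```text
t: 28.45
eef_pos: [561.2, 182.5, 158.7]
tcp_rot: [-3.141, 0.0, -0.315]
ft_force: [-1.1, 3.1, -2.0]
opening: 0.185
grip_force: 30.0
```

```bash
python3 mz.py
```

```text
t 28.6 [561.2 182.5 158.7] yaw -0.313 F [-0.9  3.  -2.4] Mz [0.153 0.151 0.124] mean 0.143 op 0.184
```

Emit:
{"api": "step_arm", "payload": {
  "increments": [
    {"slide":[0,0,0],"roll":0.025},
    {"slide":[0,0,0],"roll":0.05}
  ]
}}

```text
t: 28.85
eef_pos: [561.2, 182.4, 158.7]
tcp_rot: [-3.141, -0.0, -0.365]
ft_force: [-1.0, 3.4, -1.7]
opening: 0.187
grip_force: 30.0
```

```bash
python3 mz.py
```

```text
t 29.0 [561.2 182.5 158.7] yaw -0.363 F [-2.1  3.7 -2. ] Mz [0.134 0.137 0.097] mean 0.123 op 0.189
```

Emit:
{"api": "step_arm", "payload": {
  "increments": [
    {"slide":[0,0,0],"roll":0.025},
    {"slide":[0,0,0],"roll":0.05}
  ]
}}

```text
t: 29.25
eef_pos: [561.2, 182.4, 158.7]
tcp_rot: [-3.141, -0.0, -0.415]
ft_force: [-2.3, 3.7, -1.5]
opening: 0.192
grip_force: 30.0
```

```bash
python3 mz.py
```

```text
t 29.4 [561.2 182.5 158.7] yaw -0.413 F [-1.3  3.3 -2.3] Mz [0.133 0.036 0.114] mean 0.095 op 0.187
```

Emit:
{"api": "step_arm", "payload": {
  "increments": [
    {"slide":[0,0,0],"roll":0.025},
    {"slide":[0,0,0],"roll":0.05}
  ]
}}

```text
t: 29.65
eef_pos: [561.3, 182.4, 158.6]
tcp_rot: [-3.141, -0.0, -0.465]
ft_force: [-2.0, 3.7, -2.7]
opening: 0.187
grip_force: 30.0
```

```bash
python3 mz.py
```

```text
t 29.8 [561.2 182.4 158.6] yaw -0.463 F [-1.5  3.1 -2.8] Mz [0.122 0.138 0.084] mean 0.114 op 0.186
```

Emit:
{"api": "step_arm", "payload": {
  "increments": [
    {"slide":[0,0,0],"roll":0.025},
    {"slide":[0,0,0],"roll":0.05}
  ]
}}

```text
t: 30.05
eef_pos: [561.2, 182.5, 158.7]
tcp_rot: [-3.142, -0.0, -0.515]
ft_force: [-1.5, 3.5, -2.0]
opening: 0.188
grip_force: 30.0
```

```bash
python3 mz.py
```

```text
t 30.2 [561.2 182.4 158.7] yaw -0.513 F [-1.4  3.  -2.2] Mz [0.139 0.162 0.077] mean 0.126 op 0.188
```

Emit:
{"api": "step_arm", "payload": {
  "increments": [
    {"slide":[0,0,0],"roll":0.025},
    {"slide":[0,0,0],"roll":0.05}
  ]
}}

```text
t: 30.45
eef_pos: [561.2, 182.4, 158.6]
tcp_rot: [-3.142, -0.0, -0.565]
ft_force: [-1.4, 2.1, -1.2]
opening: 0.186
grip_force: 30.0
```

```bash
python3 mz.py
```

```text
t 30.6 [561.2 182.4 158.7] yaw -0.563 F [-1.6  3.3 -1.6] Mz [0.214 0.227 0.154] mean 0.198 op 0.189
```

Emit:
{"api": "step_arm", "payload": {
  "increments": [
    {"slide":[0,0,0],"roll":0.008},
    {"slide":[0,0,0],"roll":0.016}
  ]
}}

```text
t: 30.85
eef_pos: [561.2, 182.4, 158.6]
tcp_rot: [-3.142, -0.0, -0.58]
ft_force: [-1.0, 3.1, -1.1]
opening: 0.188
grip_force: 30.0
```

```bash
python3 mz.py
```

```text
t 31.0 [561.2 182.4 158.6] yaw -0.579 F [-1.3  3.1 -1.2] Mz [0.292 0.305 0.293] mean 0.297 op 0.185
```

Emit:
{"api": "step_arm", "payload": {
  "increments": [
    {"slide":[0,0,0],"roll":0.012},
    {"slide":[0,0,0],"roll":0.012},
    {"slide":[0,0,0],"roll":-0.04},
    {"slide":[0,0,0],"roll":-0.079},
    {"slide":[0,0,0],"roll":-0.079}
  ]
}}

```text
t: 31.62
eef_pos: [561.3, 182.2, 158.5]
tcp_rot: [3.141, -0.0, -0.501]
ft_force: [-0.8, 0.4, -3.4]
opening: 0.187
grip_force: 30.0
```

Emit:
{"api": "step_arm", "payload": {
  "increments": [
    {"slide":[0,0,-0.015],"roll":0},
    {"slide":[0,0,-0.03],"roll":-0.1},
    {"slide":[0.007,0.04,-0.03],"roll":-0.25},
    {"slide":[0.0146,0.0805,-0.03],"roll":-0.381},
    {"slide":[0.0146,0.0805,-0.03],"roll":-0.381}
  ]
}}

```text
t: 32.25
eef_pos: [535.1, 102.7, 189.9]
tcp_rot: [3.141, -0.001, -0.121]
ft_force: [-0.6, 0.1, -3.2]
opening: 0.184
grip_force: 30.0
```

Emit:
{"api": "step_arm", "payload": {
  "increments": [
    {"slide":[0,0,0.003],"roll":0},
    {"slide":[0,0,0.009],"roll":0},
    {"slide":[0,0,0.013],"roll":0},
    {"slide":[0,0,0.018],"roll":0},
    {"slide":[0,0,0.022],"roll":0}
  ]
}}

```text
t: 32.88
eef_pos: [535.4, 105.0, 166.1]
tcp_rot: [-3.142, 0.0, -0.119]
ft_force: [0.0, -0.3, -3.0]
opening: 0.187
grip_force: 30.0
```

```bash
python3 st.py
```

```text
t 32.88 [535.4 105.  166.1] [-3.142  0.    -0.119] F [ 0.  -0.3 -3. ] M [-0.03   0.202 -0.009] op 0.187 g 30.0 q [0.07 0.44 1.81 0.   0.9  1.76] tau6 0.005
```

Emit:
{"api": "step_arm", "payload": {
  "increments": [
    {"slide":[0,0,0.003],"roll":0},
    {"slide":[0,0,0.006],"roll":0},
    {"slide":[0,0,0.008],"roll":0},
    {"slide":[0,0,0.008],"roll":0}
  ]
}}

```text
t: 33.38
eef_pos: [535.4, 104.8, 158.5]
tcp_rot: [-3.142, 0.0, -0.119]
ft_force: [0.5, 0.0, -3.5]
opening: 0.185
grip_force: 30.0
```

Emit:
{"api": "step_arm", "payload": {
  "increments": [
    {"slide":[0,0,0],"roll":0.1},
    {"slide":[0,0,0],"roll":0.2},
    {"slide":[0,0,0],"roll":0.3},
    {"slide":[0,0,0],"roll":0.39},
    {"slide":[0,0,0],"roll":0.45}
  ]
}}

```text
t: 34.0
eef_pos: [535.2, 104.9, 158.7]
tcp_rot: [3.141, 0.0, -0.571]
ft_force: [-0.8, 1.0, -4.4]
opening: 0.183
grip_force: 30.0
```

```bash
python3 mz.py
```

```text
t 34.15 [535.2 104.9 158.7] yaw -0.568 F [-0.9  1.2 -3.5] Mz [0.108 0.092 0.133] mean 0.111 op 0.188
```

Emit:
{"api": "step_arm", "payload": {
  "increments": [
    {"slide":[0,0,0],"roll":0.025},
    {"slide":[0,0,0],"roll":0.05}
  ]
}}

```text
t: 34.4
eef_pos: [535.3, 104.8, 158.6]
tcp_rot: [3.141, 0.0, -0.62]
ft_force: [-1.5, 1.2, -2.5]
opening: 0.19
grip_force: 30.0
```

```bash
python3 mz.py
```

```text
t 34.55 [535.3 104.8 158.6] yaw -0.619 F [-1.7  1.  -2.8] Mz [0.1   0.123 0.136] mean 0.12 op 0.183
```

Emit:
{"api": "step_arm", "payload": {
  "increments": [
    {"slide":[0,0,0],"roll":0.025},
    {"slide":[0,0,0],"roll":0.05}
  ]
}}

```text
t: 34.8
eef_pos: [535.3, 104.8, 158.6]
tcp_rot: [3.142, 0.0, -0.671]
ft_force: [-2.4, -0.6, -1.9]
opening: 0.187
grip_force: 30.0
```

```bash
python3 mz.py
```

```text
t 34.95 [535.3 104.8 158.6] yaw -0.669 F [-2.6  1.4 -1.7] Mz [0.157 0.129 0.093] mean 0.126 op 0.19
```

Emit:
{"api": "step_arm", "payload": {
  "increments": [
    {"slide":[0,0,0],"roll":0.025},
    {"slide":[0,0,0],"roll":0.05}
  ]
}}

```text
t: 35.2
eef_pos: [535.4, 104.8, 158.6]
tcp_rot: [3.142, 0.0, -0.721]
ft_force: [-2.3, 1.0, -1.7]
opening: 0.186
grip_force: 30.0
```

```bash
python3 mz.py
```

```text
t 35.35 [535.4 104.8 158.6] yaw -0.719 F [-1.4  0.1 -1.9] Mz [0.154 0.216 0.13 ] mean 0.166 op 0.188
```

Emit:
{"api": "step_arm", "payload": {
  "increments": [
    {"slide":[0,0,0],"roll":0.02},
    {"slide":[0,0,0],"roll":0.035}
  ]
}}

```text
t: 35.6
eef_pos: [535.4, 104.8, 158.6]
tcp_rot: [3.142, 0.0, -0.755]
ft_force: [-3.0, 0.8, -1.7]
opening: 0.187
grip_force: 30.0
```

```bash
python3 mz.py
```

```text
t 35.75 [535.4 104.8 158.6] yaw -0.754 F [-4.2  0.6 -1.6] Mz [0.119 0.136 0.14 ] mean 0.132 op 0.188
```

Emit:
{"api": "step_arm", "payload": {
  "increments": [
    {"slide":[0,0,0],"roll":0.025},
    {"slide":[0,0,0],"roll":0.05}
  ]
}}

```text
t: 36.0
eef_pos: [535.4, 104.8, 158.6]
tcp_rot: [3.142, 0.0, -0.806]
ft_force: [-3.7, 0.4, -1.4]
opening: 0.189
grip_force: 30.0
```

```bash
python3 mz.py
```

```text
t 36.15 [535.4 104.8 158.6] yaw -0.804 F [-3.1 -0.2 -1.5] Mz [0.17  0.138 0.13 ] mean 0.146 op 0.189
```

Emit:
{"api": "step_arm", "payload": {
  "increments": [
    {"slide":[0,0,0],"roll":0.025},
    {"slide":[0,0,0],"roll":0.045}
  ]
}}

```text
t: 36.4
eef_pos: [535.4, 104.8, 158.6]
tcp_rot: [3.142, 0.0, -0.851]
ft_force: [-3.1, 0.7, -0.6]
opening: 0.189
grip_force: 30.0
```

```bash
python3 mz.py
```

```text
t 36.55 [535.4 104.8 158.6] yaw -0.849 F [-4.2 -0.1 -0.8] Mz [0.096 0.092 0.153] mean 0.114 op 0.189
```

Emit:
{"api": "step_arm", "payload": {
  "increments": [
    {"slide":[0,0,0],"roll":0.02},
    {"slide":[0,0,0],"roll":0.04}
  ]
}}

```text
t: 36.8
eef_pos: [535.4, 104.8, 158.6]
tcp_rot: [3.142, 0.0, -0.89]
ft_force: [-2.9, -0.4, -1.2]
opening: 0.187
grip_force: 30.0
```

```bash
python3 mz.py; python3 st.py
```

```text
t 36.95 [535.4 104.8 158.6] yaw -0.889 F [-4.  -0.2 -2.8] Mz [0.28  0.234 0.222] mean 0.246 op 0.188
t 36.95 [535.4 104.8 158.6] [-3.142  0.    -0.889] F [-4.  -0.2 -2.8] M [0.069 1.174 0.222] op 0.188 g 30.0 q [0.07 0.45 1.82 0.   0.88 2.53] tau6 0.338
```

Emit:
{"api": "step_arm", "payload": {
  "increments": [
    {"slide":[0,0,0],"roll":0.01},
    {"slide":[0,0,0],"roll":0.02}
  ]
}}

```text
t: 37.2
eef_pos: [535.4, 104.8, 158.6]
tcp_rot: [3.142, 0.0, -0.91]
ft_force: [-3.0, -1.0, -1.9]
opening: 0.186
grip_force: 30.0
```

```bash
python3 mz.py
```

```text
t 37.35 [535.4 104.8 158.6] yaw -0.909 F [-3.3 -0.2 -2.4] Mz [0.35  0.315 0.374] mean 0.346 op 0.19
```

Emit:
{"api": "step_arm", "payload": {
  "increments": [
    {"slide":[0,0,0],"roll":-0.05},
    {"slide":[0,0,0],"roll":-0.09},
    {"slide":[0,0,0],"roll":-0.09}
  ]
}}

```text
t: 37.72
eef_pos: [535.7, 104.8, 158.6]
tcp_rot: [-3.141, -0.0, -0.82]
ft_force: [-1.0, 0.5, -3.6]
opening: 0.187
grip_force: 30.0
```

Emit:
{"api": "step_arm", "payload": {
  "increments": [
    {"slide":[0,0,-0.015],"roll":0},
    {"slide":[0,0,-0.03],"roll":-0.15},
    {"slide":[0.011,-0.037,-0.03],"roll":-0.33},
    {"slide":[0.022,-0.074,-0.03],"roll":-0.51},
    {"slide":[0.0328,-0.1111,-0.03],"roll":-0.69}
  ]
}}

```text
t: 38.35
eef_pos: [640.8, 157.3, 190.2]
tcp_rot: [-3.141, -0.003, -0.124]
ft_force: [0.4, -0.3, -3.8]
opening: 0.187
grip_force: 30.0
```

Emit:
{"api": "step_arm", "payload": {
  "increments": [
    {"slide":[0,0,0],"roll":-0.18},
    {"slide":[0,0,0],"roll":-0.36},
    {"slide":[0,0,0],"roll":-0.54},
    {"slide":[0,0,0],"roll":-0.72},
    {"slide":[0,0,0.004],"roll":-0.9}
  ]
}}

```text
t: 38.98
eef_pos: [639.8, 156.7, 186.2]
tcp_rot: [3.14, -0.002, 0.776]
ft_force: [0.3, -0.2, -3.5]
opening: 0.186
grip_force: 30.0
```

Emit:
{"api": "step_arm", "payload": {
  "increments": [
    {"slide":[0,0,0.004],"roll":-0.147},
    {"slide":[0,0,0.009],"roll":-0.147},
    {"slide":[0,0,0.013],"roll":-0.147},
    {"slide":[0,0,0.018],"roll":-0.147}
  ]
}}

```text
t: 39.48
eef_pos: [639.2, 156.7, 166.7]
tcp_rot: [3.141, -0.0, 0.916]
ft_force: [0.1, -0.3, -2.9]
opening: 0.183
grip_force: 30.0
```

```bash
python3 st.py
```

```text
t 39.48 [639.2 156.7 166.7] [ 3.141 -0.     0.916] F [ 0.1 -0.3 -2.9] M [-0.044  0.081  0.023] op 0.183 g 30.0 q [0.14 0.58 1.52 0.   1.03 0.8 ] tau6 0.042
```

Emit:
{"api": "step_arm", "payload": {
  "increments": [
    {"slide":[0,0,0.003],"roll":0},
    {"slide":[0,0,0.006],"roll":0},
    {"slide":[0,0,0.008],"roll":0},
    {"slide":[0,0,0.008],"roll":0}
  ]
}}

```text
t: 39.98
eef_pos: [639.0, 156.7, 158.5]
tcp_rot: [-3.141, 0.0, 0.918]
ft_force: [0.6, 0.1, -3.5]
opening: 0.184
grip_force: 30.0
```

Emit:
{"api": "step_arm", "payload": {
  "increments": [
    {"slide":[0,0,0],"roll":0.09},
    {"slide":[0,0,0],"roll":0.18},
    {"slide":[0,0,0],"roll":0.27},
    {"slide":[0,0,0],"roll":0.35},
    {"slide":[0,0,0],"roll":0.4}
  ]
}}

```text
t: 40.6
eef_pos: [638.7, 156.8, 158.7]
tcp_rot: [-3.141, 0.0, 0.516]
ft_force: [-0.8, 0.4, -3.1]
opening: 0.187
grip_force: 30.0
```

```bash
python3 mz.py
```

```text
t 40.75 [638.8 156.8 158.6] yaw 0.519 F [-1.1  0.6 -3.7] Mz [0.101 0.101 0.079] mean 0.094 op 0.187
```

Emit:
{"api": "step_arm", "payload": {
  "increments": [
    {"slide":[0,0,0],"roll":0.025},
    {"slide":[0,0,0],"roll":0.05}
  ]
}}

```text
t: 41.0
eef_pos: [638.8, 156.7, 158.6]
tcp_rot: [-3.141, 0.0, 0.467]
ft_force: [-2.9, 1.1, -3.1]
opening: 0.186
grip_force: 30.0
```

```bash
python3 mz.py
```

```text
t 41.15 [638.8 156.8 158.7] yaw 0.468 F [-2.3  1.2 -1.5] Mz [0.139 0.171 0.085] mean 0.132 op 0.185
```

Emit:
{"api": "step_arm", "payload": {
  "increments": [
    {"slide":[0,0,0],"roll":0.025},
    {"slide":[0,0,0],"roll":0.05}
  ]
}}

```text
t: 41.4
eef_pos: [638.9, 156.7, 158.7]
tcp_rot: [-3.141, 0.0, 0.416]
ft_force: [-3.2, 0.9, -2.2]
opening: 0.19
grip_force: 30.0
```

```bash
python3 mz.py
```

```text
t 41.55 [638.9 156.8 158.6] yaw 0.418 F [-3.2  0.5 -2.3] Mz [0.199 0.191 0.188] mean 0.193 op 0.187
```

Emit:
{"api": "step_arm", "payload": {
  "increments": [
    {"slide":[0,0,0],"roll":0.01},
    {"slide":[0,0,0],"roll":0.02}
  ]
}}

```text
t: 41.8
eef_pos: [638.9, 156.7, 158.6]
tcp_rot: [-3.141, 0.0, 0.397]
ft_force: [-4.1, 0.8, -1.4]
opening: 0.189
grip_force: 30.0
```

```bash
python3 mz.py
```

```text
t 41.95 [638.9 156.7 158.7] yaw 0.398 F [-3.9  0.9 -2.1] Mz [0.177 0.104 0.114] mean 0.132 op 0.189
```

Not home yet, so I'll carry on.

Emit:
{"api": "step_arm", "payload": {
  "increments": [
    {"slide":[0,0,0],"roll":0.025},
    {"slide":[0,0,0],"roll":0.05}
  ]
}}

```text
t: 42.2
eef_pos: [639.0, 156.7, 158.6]
tcp_rot: [-3.142, 0.0, 0.346]
ft_force: [-3.0, 1.7, -2.6]
opening: 0.189
grip_force: 30.0
```

```bash
python3 mz.py
```

```text
t 42.35 [638.9 156.7 158.6] yaw 0.348 F [-4.4  1.8 -2.3] Mz [0.132 0.132 0.162] mean 0.142 op 0.187
```

Emit:
{"api": "step_arm", "payload": {
  "increments": [
    {"slide":[0,0,0],"roll":0.025},
    {"slide":[0,0,0],"roll":0.05}
  ]
}}

```text
t: 42.6
eef_pos: [638.9, 156.7, 158.6]
tcp_rot: [-3.142, 0.0, 0.296]
ft_force: [-3.6, 1.5, -1.8]
opening: 0.187
grip_force: 30.0
```

```bash
python3 mz.py
```

```text
t 42.75 [639.  156.7 158.6] yaw 0.298 F [-3.4  1.1 -2.5] Mz [0.274 0.289 0.218] mean 0.261 op 0.192
```

Emit:
{"api": "step_arm", "payload": {
  "increments": [
    {"slide":[0,0,0],"roll":0.01},
    {"slide":[0,0,0],"roll":0.018}
  ]
}}

```text
t: 43.0
eef_pos: [639.0, 156.7, 158.6]
tcp_rot: [3.142, -0.0, 0.28]
ft_force: [-3.2, 2.0, -2.5]
opening: 0.188
grip_force: 30.0
```

```bash
python3 mz.py
```

```text
t 43.15 [639.  156.7 158.6] yaw 0.28 F [-4.2  1.7 -2.4] Mz [0.414 0.379 0.35 ] mean 0.381 op 0.186
```

All four screws pulled up at about 0.35 to 0.4 N m, so I'll take the wrench back to the block.

Emit:
{"api": "step_arm", "payload": {
  "increments": [
    {"slide":[0,0,0],"roll":-0.04},
    {"slide":[0,0,0],"roll":-0.08},
    {"slide":[0,0,0],"roll":-0.08}
  ]
}}

```text
t: 43.52
eef_pos: [639.2, 156.6, 158.6]
tcp_rot: [3.142, -0.0, 0.359]
ft_force: [-1.8, 1.7, -4.0]
opening: 0.19
grip_force: 30.0
```

Emit:
{"api": "step_arm", "payload": {
  "increments": [
    {"slide":[0,0,-0.015],"roll":0},
    {"slide":[0,0,-0.04],"roll":0},
    {"slide":[0,0,-0.067],"roll":0},
    {"slide":[-0.03,0.029,-0.067],"roll":0},
    {"slide":[-0.07,0.068,-0.067],"roll":0}
  ]
}}

```text
t: 44.15
eef_pos: [597.9, 67.9, 227.2]
tcp_rot: [3.14, -0.003, 0.361]
ft_force: [0.2, -0.3, -3.1]
opening: 0.187
grip_force: 30.0
```

Emit:
{"api": "step_arm", "payload": {
  "increments": [
    {"slide":[-0.043,0.0415,0],"roll":0},
    {"slide":[-0.086,0.083,0],"roll":0},
    {"slide":[-0.129,0.1245,0],"roll":0},
    {"slide":[-0.172,0.166,0],"roll":0},
    {"slide":[-0.215,0.2075,0],"roll":0}
  ]
}}

```text
t: 44.78
eef_pos: [469.0, -203.8, 227.2]
tcp_rot: [3.138, -0.002, 0.359]
ft_force: [0.4, -0.0, -3.6]
opening: 0.187
grip_force: 30.0
```

Emit:
{"api": "step_arm", "payload": {
  "increments": [
    {"slide":[-0.03,0.029,0],"roll":-0.06},
    {"slide":[-0.048,0.046,0],"roll":-0.113},
    {"slide":[-0.055,0.053,0],"roll":-0.113},
    {"slide":[-0.055,0.053,0],"roll":-0.113},
    {"slide":[-0.055,0.053,0],"roll":-0.113}
  ]
}}

```text
t: 45.4
eef_pos: [436.9, -269.8, 225.9]
tcp_rot: [3.141, -0.0, 0.473]
ft_force: [-0.2, 0.8, -3.3]
opening: 0.189
grip_force: 30.0
```

```bash
python3 st.py
```

```text
t 45.4 [ 436.9 -269.8  225.9] [ 3.141 -0.     0.473] F [-0.2  0.8 -3.3] M [-0.031  0.141 -0.003] op 0.189 g 30.0 q [-0.68  0.32  1.81  0.    1.01  0.42] tau6 0.017
```

Emit:
{"api": "step_arm", "payload": {
  "increments": [
    {"slide":[-0.0007,0.0005,0.03],"roll":0},
    {"slide":[-0.0007,0.0005,0.06],"roll":0},
    {"slide":[-0.0007,0.0005,0.076],"roll":0},
    {"slide":[-0.0007,0.0005,0.082],"roll":0},
    {"slide":[-0.0007,0.0005,0.089],"roll":0}
  ]
}}

```text
t: 46.02
eef_pos: [436.6, -271.0, 136.8]
tcp_rot: [3.141, -0.001, 0.473]
ft_force: [0.7, -0.3, -3.4]
opening: 0.186
grip_force: 30.0
```

```bash
python3 st.py
```

```text
t 46.02 [ 436.6 -271.   136.8] [ 3.141e+00 -1.000e-03  4.730e-01] F [ 0.7 -0.3 -3.4] M [-0.044  0.1   -0.049] op 0.186 g 30.0 q [-0.68  0.44  1.92  0.    0.79  0.41] tau6 0.01
```

Emit:
{"api": "step_arm", "payload": {
  "increments": [
    {"slide":[0,0,0.008],"roll":0},
    {"slide":[0,0,0.016],"roll":0},
    {"slide":[0,0,0.023],"roll":0},
    {"slide":[0,0,0.028],"roll":0},
    {"slide":[0,0,0.0305],"roll":0}
  ]
}}

```text
t: 46.65
eef_pos: [436.0, -271.2, 105.8]
tcp_rot: [-3.141, 0.0, 0.473]
ft_force: [-0.3, 0.5, -2.4]
opening: 0.185
grip_force: 30.0
```

Emit:
{"api": "step_arm", "payload": {
  "increments": [
    {"slide":[0,0,0.0005],"roll":0},
    {"slide":[0,0,0.0005],"roll":0}
  ]
}}

```text
t: 46.9
eef_pos: [436.0, -271.2, 105.8]
tcp_rot: [3.142, -0.0, 0.473]
ft_force: [-0.2, -0.2, -2.2]
opening: 0.188
grip_force: 30.0
```

```bash
python3 st.py
```

```text
t 46.9 [ 436.  -271.2  105.8] [ 3.142 -0.     0.473] F [-0.2 -0.2 -2.2] M [ 0.011  0.249 -0.033] op 0.188 g 30.0 q [-0.69  0.48  1.94  0.    0.71  0.41] tau6 -0.006
```

Emit:
{"api": "step_arm", "payload": {
  "increments": [
    {"slide":[0,0,0.0005],"roll":0},
    {"slide":[0,0,0.001],"roll":0}
  ]
}}

```text
t: 47.15
eef_pos: [436.2, -271.3, 105.5]
tcp_rot: [3.141, -0.0, 0.473]
ft_force: [-2.5, 3.4, 14.4]
opening: 0.186
grip_force: 30.0
```

Emit:
{"api": "step_arm", "payload": {
  "increments": [
    {"slide":[0,0,0],"roll":0},
    {"slide":[0,0,0],"roll":0},
    {"slide":[0,0,0],"roll":0},
    {"slide":[0,0,0],"roll":0},
    {"slide":[0,0,0],"roll":0}
  ],
  "fingers": 1.0
}}

```text
t: 47.78
eef_pos: [436.1, -271.2, 104.6]
tcp_rot: [-3.142, -0.0, 0.473]
ft_force: [0.4, -1.0, -0.4]
opening: 0.653
grip_force: 0.0
```

Emit:
{"api": "step_arm", "payload": {
  "increments": [
    {"slide":[0,0,0],"roll":0},
    {"slide":[0,0,-0.02],"roll":0},
    {"slide":[0,0,-0.05],"roll":0},
    {"slide":[0,0,-0.1],"roll":0},
    {"slide":[0,0,-0.15],"roll":0}
  ]
}}

```text
t: 48.4
eef_pos: [435.8, -271.1, 256.0]
tcp_rot: [-3.141, 0.0, 0.473]
ft_force: [0.4, -0.3, -0.5]
opening: 0.998
grip_force: 0.0
```

```bash
python3 st.py; python3 - <<'E'
from h import *
w=cam("wrist"); W=cloud(w)
def fit(z0,z1,r,c0):
    m=(np.hypot(W[...,0]-c0[0],W[...,1]-c0[1])<r)&(W[...,2]>z0)&(W[...,2]<z1); p=W[m]
    c,(a,b),th=cv2.minAreaRect(p[:,:2].astype(np.float32)); print(z0,z1,len(p),p.mean(0).round(1),np.round(c,1),round(a,1),round(b,1),round(th,1))
fit(136,146,70,(435,-270)); fit(115,146,75,(435,-270))
c=cam("top"); W=cloud(c); fit(115,146,75,(435,-270)); save(c,"end.png",[160,120,480,300],2.5)
E
```

```text
t 48.4 [ 435.8 -271.1  256. ] [-3.141  0.     0.473] F [ 0.4 -0.3 -0.5] M [-0.084  0.115 -0.036] op 0.998 g 0.0 q [-0.69  0.29  1.77  0.    1.08  0.41] tau6 -0.005
136 146 655 [ 438.4 -269.8  139.1] [ 437.7 -269.9] 39.8 17.8 27.5
115 146 1453 [ 441.2 -268.2  133.5] [ 437.7 -270. ] 114.6 18.0 27.0
115 146 0 [nan nan nan] [0. 0.] 0.0 0.0 0.0<stdin>:5: RuntimeWarning: Mean of empty slice.
  ret = um.true_divide(
```

View pics/end.png

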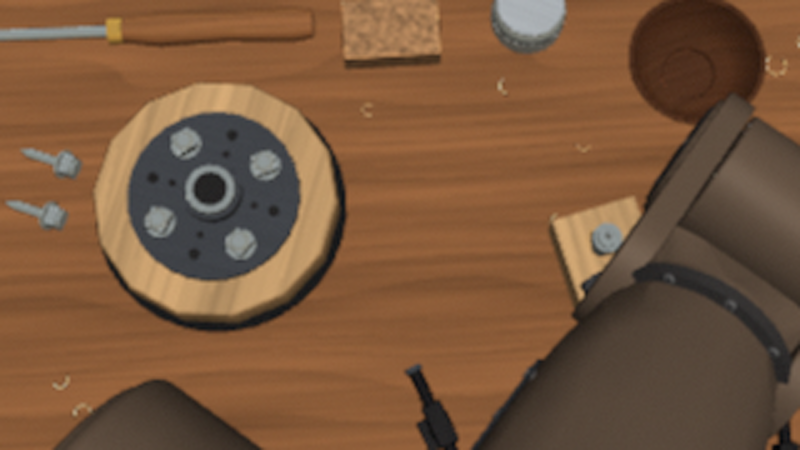

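The end picture shows the faceplate at (210,195) with all four heads in place, and the spare screws, tin, bowl and sanding block undisturbed. The arm hides the wrench in this view. The wrist depth puts its hub back within 1 mm of where it started and at the same height, so I'm handing in.

```bash
python3 -c "
from cell import env
print(env.job_done())"
```

```text
the job is handed in; nothing more can be done
None
```

I tightened all four screws in cross order over two rounds, each stopped as it pulled up hard (about 0.35–0.4 N m), stood the wrench back in its hole and handed the job in at about 48 s; no verdict was returned.

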